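# Comb wax rods into the sorting tray

## Task

Take the flat file that lies across the sorting tray and lay it flat on the blue felt mat, and put the green wax rods that have strayed onto the bench on the flat landing of the tray. Then comb the red-handled rake through the tray until every rod lies fully down in a groove, parallel to it; the rods must go into the grooves by the rake, so never touch a rod over the grooves with the fingers, and do not rake before the file is on its mat. Finally stand the rake upright on its cork pad, with the file still on the mat, and leave the jar, the red box and the blue wax block undisturbed.

Things in the scene. Friction and masses are not known exactly. Their poses are not given: they have to be found in the camera images.
- tray: fixed sorting tray, aluminium frame, white inlay, 166 x 316 x 42 mm (x, y, z), origin at the centre of its underside. Inside 150 x 300 mm: the half y = -150 to 0 is the flat landing, surface 18 mm above the underside; the half y = 0 to 150 has six grooves along x. Rim walls 8 mm thick, 24 mm higher than the landing
- landing (a point): centre of the flat landing, on its surface (tray y = -75 mm, z = 18 mm); axes as the tray's. Polished: rods slide on it easily (friction about 0.25), on the grooved half and along the rake too
- grooves (a point): centre of the grooved half (tray y = 75, z = 18 mm), level with the ridge tops and the landing; axes as the tray's. Grooves run along x, 18 mm wide, 14 mm deep, centre lines at tray y = 10, 36, 62, 88, 114, 140 mm, parted by 8 mm ridges with rounded tops; the last ends at the rim. Each holds one rod, flush with the ridge tops
- mat: blue felt mat fixed on the bench, 240 x 90 x 3 mm, origin at the centre of its underside; its x is the long way
- dock: cork pad fixed on the bench, 170 x 64 x 6 mm, origin at the centre of its underside; its x is the long way; the rake's place
- rake_grip (a point): centre of the rake's red handle bar, 110 (x) x 22 (y) x 22 (z) mm, 73 mm above the fins' lower edges, z up. Loose rake, 220 g, 84 mm high, stands by itself on its fins; pinch the handle across its y. Swept along the tray's y with its fins a few mm over the ridges, either face leading, it pushes rods before it
- rake: the same rake; origin at the centre of its underside. Nine flat steel fins (5 mm thick along x, 22 mm along y, 31 mm high, 16 mm pitch), each with a foot 3 mm high and 30 mm long (y) that meets a rod below its middle, under an aluminium bar 136 mm long (x) x 30 mm (y), its top 44 mm above the origin; the handle stands on two posts above it
- file_grip (a point): grip point of the loose flat wax file: in its wooden handle near the balance point, 35 mm from mid-length towards its -x, 8 mm above its underside; x runs along the file. It starts lying level across both long rims of the tray, so its underside is 42 mm over the tray's
- file: the same file, 260 mm long, 24 mm wide, 140 g; origin at mid-length on its underside. Wooden handle 110 mm long, 16 mm thick, towards -x; brass collar; dark steel blade 6 mm thick towards +x; undersides in one plane
- jar: bystander: amber glass jar with brass cap, 64 mm across, 85 mm high, origin at its underside
- ringbox: bystander: red box, 70 x 70 x 50 mm, origin at its underside
- waxblock: bystander: blue wax block, 80 x 50 x 35 mm, origin at its underside
- rod1_mid (a point): green hard-wax rod, hexagonal, 100 mm long, 14 mm across flats (16 mm across corners), 22 g; starts skewed across the ridge tops in the tray. May be absent (then None). This point is its centre; x runs along the rod
- rod1: the same rod (rod1); origin at mid-length on one of its six flats
- rod2_mid (a point): green hard-wax rod, hexagonal, 100 mm long, 14 mm across flats (16 mm across corners), 22 g; starts skewed across the ridge tops in the tray. May be absent (then None). This point is its centre; x runs along the rod
- rod2: the same rod (rod2); origin at mid-length on one of its six flats
- rod3_mid (a point): green hard-wax rod, hexagonal, 100 mm long, 14 mm across flats (16 mm across corners), 22 g; starts strayed, flat on the bench to the robot's right of the tray. May be absent (then None). This point is its centre; x runs along the rod
- rod3: the same rod (rod3); origin at mid-length on one of its six flats
- rod4_mid (a point): green hard-wax rod, hexagonal, 100 mm long, 14 mm across flats (16 mm across corners), 22 g; starts strayed, flat on the bench to the robot's right of the tray. May be absent (then None). This point is its centre; x runs along the rod
- rod4: the same rod (rod4); origin at mid-length on one of its six flats
- rod5_mid (a point): green hard-wax rod, hexagonal, 100 mm long, 14 mm across flats (16 mm across corners), 22 g; starts strayed, flat on the bench to the robot's right of the tray. May be absent (then None). This point is its centre; x runs along the rod
- rod5: the same rod (rod5); origin at mid-length on one of its six flats
- rod6_mid (a point): green hard-wax rod, hexagonal, 100 mm long, 14 mm across flats (16 mm across corners), 22 g; starts strayed, flat on the bench to the robot's right of the tray. May be absent (then None). This point is its centre; x runs along the rod
- rod6: the same rod (rod6); origin at mid-length on one of its six flats
Not all that is in view belongs to the job. Leave any orange or purple look-alike of the rod6 alone. Of the things that look like the dock, take the one that is farthest to the robot's right at the start.

How it is judged:
By the outcome, as a careful person would: the job done as asked, in the order asked, and still so for the second after the job is handed in, with the robot touching nothing.
Of rod1, rod2, rod3, rod4, rod5, rod6 only 4 to 5 are there at a start; the rules pass over those that are not, and their reading is None.
At some moment in a run one of rod3, rod4, rod5, rod6, file may be knocked a few centimetres aside while the robot is not near it.
It also fails if it takes over 210 s, if anything falls off the work surface, if the arm or the gripper's body presses on something with over 40 N, if the wrist force passes 120 N, or if a joint passes its speed limit or range.

## Robot

A 7-joint arm with a two-finger parallel gripper is mounted at the origin on the work surface. World frame = base frame: x ahead of the robot, y to its left, z up, the work surface at z = 0. Lengths are in m, angles in rad, forces in N, time in s.
With the tool pointing down it reaches from about 0.4 to 0.85 m from the base axis. Payload 4.5 kg.
Tool frame: the origin (TCP) lies between the finger pads; the fingertips stand 11 mm ahead of it and the grasp point (between the pads) lies 8 mm behind it (r.tip_reach is the distance from the TCP to the fingertips, in m); x points along the fingers, y is the direction in which the jaws open and shut, and the axes are right-handed (so a half turn about x gives the same grasp; the last joint's range is limited). The gripper opens to 88 mm and grips with 3 to 60 N. Pads are 18 mm wide; open, the fingers measure 123 mm over their backs; the gripper's body (75 mm by 187 mm) begins 45 mm behind the grasp point.
Start: joints at [1.36, 0.689, -0.195, 1.565, 0.157, 0.902, -0.215], TCP at [0.152, -0.606, 0.219] pointing down, gripper open.
Joint ranges: [-3.01, 3.01], [-0.46, 2.08], [-1.47, 1.51], [0.13, 2.56], [-1, 4.14], [0.04, 2.09], [-2.66, 2.66]. Speed limits (rad/s): [2.57, 2.57, 3.14, 3.14, 3.14, 3.14, 3.14].

## Interface

Orientations are given as a unit quaternion [x, y, z, w].
In Python, from plant import r gives the robot as it stands.
- The arm moves only by the tool drive_tool, never from a script. Its argument "deltas" is a list of rows, each a list of 3 entries, a list of its own where there are three numbers: the turn, a rotation vector about the tool's x, y, z in degrees, then the shift along the tool's x, y, z in cm, then the finger opening in cm, from 0 to 8.81. A call has 1 to 12 rows; each row shifts and turns the commanded pose from where the row before left it, along the tool's axes as they then stand; what a row does not reach is not made up. A row lasts 1/12 s, in which the tool goes at most 41.7 mm and 7.16 degrees, less where a joint would pass 70% of its speed; a pose out of reach is approached as far as the arm can. A call is refused whole if a number of a shift passes 4.17 or a number of a turn 7.16, either way. A call with a gripper value outside its range is refused whole. The fingers move at their own pace and stop on an object; "force" is the grip in N (left out, the last holds). Time passes only in rows, so rows that do not move let the fingers close. It gives the time, the measured TCP pose, the force and the opening at its end, in the units of the state.
- r.get_state(): the state, without advancing time (a new reading comes with each control period).
- r.snapshot(name): name is "scene" or "top" or "wrist"; returns a dict with "color" (400x640x3 uint8, red, green, blue), "fov_y" (degrees; the focal length in pixels is half the picture's height over the tangent of half this angle, whatever the lens; pixels are square), "cx", "cy" (the principal point, pixels), "extrinsics" (4x4, takes a point from world to camera coordinates); the wrist camera has in their place "tool_from_camera" (4x4, takes a point from camera to tool coordinates, whose origin is the TCP and whose axes are the tool frame's). Camera axes: x right, y up, looking along -z (the intrinsics and any distortion apply to the point x, -y, -z); pixel columns grow to the right and rows downward; lengths in m; the calibration is good to about 2 mm. A picture is of the moment at which its call begins: read the wrist's pose just before it. There is no depth.
- r.finish_job(): hands the job in, once; it reports no verdict.
The state is a dict: "clock": time; "q": joint angles; "qd": joint speeds; "joint_torque": joint torques, N m; "tool_pos": TCP position; "eef_rot": TCP orientation; "contact_force": force on the tool from outside, world axes, zero at the start; "moment": the same for the moment, N m; "opening": opening from 0.0 (shut) to 1.0 (fully open).
Only numpy, scipy, OpenCV 4.12 (cv2) and the standard library are available. Lean on these libraries where they do the work, as an engineer would, in place of code of your own. Each camera call takes 0.05 s, during which the arm holds its last target. There are 200 camera calls.

## Working session

There is one attempt and no reset: what is moved stays moved. The work goes in short steps, Python scripts to look and compute and a tool call to move; the robot and the scene stay as the last step left them, time stands still between calls to the robot, and variables do not carry over. Pictures are saved under pics/ and viewed, about 12 in all and at most 16, crops included, and the job is handed in when it is done.

Besides the shell and the picture viewer there is one more tool, called after "Call:" by a JSON object that holds its "fn" and its "kwargs", one argument or row to a line. drive_tool: Moves the arm, as the interface text tells. Its arguments: {"type":"object","properties":{"deltas":{"type":"array","items":{"type":"array"}},"force":{"type":"number"}},"required":["deltas"]}

```bash
ls; mkdir -p pics
cat > h.py <<'E'
import numpy as np, cv2
from plant import r
from scipy.spatial.transform import Rotation as R
def cam(n):
    st=r.get_state(); s=r.snapshot(n); h=s["color"].shape[0]
    f=h/2/np.tan(np.radians(s["fov_y"])/2)
    if "extrinsics" in s: T=np.linalg.inv(np.array(s["extrinsics"]))
    else:
        W=np.eye(4); W[:3,:3]=R.from_quat(st["eef_rot"]).as_matrix(); W[:3,3]=st["tool_pos"]
        T=W@np.array(s["tool_from_camera"])
    return dict(img=s["color"],f=f,cx=s["cx"],cy=s["cy"],T=T,keys={k:v for k,v in s.items() if k!="color"})
def ray(c,u,v,z):
    d=c["T"][:3,:3]@np.array([(u-c["cx"])/c["f"],-(v-c["cy"])/c["f"],-1]); o=c["T"][:3,3]
    return o+d*(z-o[2])/d[2]
def proj(c,p):
    q=np.linalg.inv(c["T"])@np.append(p,1)
    return c["cx"]-c["f"]*q[0]/q[2], c["cy"]+c["f"]*q[1]/q[2]
def save(c,name,crop=None,s=1):
    im=c["img"]
    if crop: im=im[crop[1]:crop[3],crop[0]:crop[2]]
    if s!=1: im=cv2.resize(im,None,fx=s,fy=s,interpolation=cv2.INTER_CUBIC)
    cv2.imwrite("pics/"+name,im[:,:,::-1])
E
python3 - <<'E'
from h import *
import pickle
for n in ["top","scene","wrist"]:
    c=cam(n); print(n,{k:(np.round(v,3).tolist() if hasattr(v,'__len__') and not isinstance(v,str) else v) for k,v in c["keys"].items()})
    pickle.dump(c,open(n+"0.pkl","wb")); save(c,n+"0.png",s=1.25)
print(r.get_state())
E
```

```text
pics
top {'fov_y': 45.17685215190376, 'cx': 319.3214004366584, 'cy': 199.8851086944729, 'extrinsics': [[-0.024, -1.0, 0.004, 0.001], [0.985, -0.023, 0.173, -0.58], [-0.173, 0.008, 0.985, -1.489], [0.0, 0.0, 0.0, 1.0]]}
scene {'fov_y': 44.546888535236775, 'cx': 320.8686525383107, 'cy': 200.88200755566274, 'extrinsics': [[-0.782, 0.624, -0.012, 0.457], [-0.541, -0.668, 0.511, 0.295], [0.311, 0.406, 0.859, -1.799], [0.0, 0.0, 0.0, 1.0]]}
wrist {'fov_y': 65.53142828031022, 'cx': 321.11043139313335, 'cy': 204.96828361356992, 'tool_from_camera': [[0.002, 0.262, -0.965, -0.166], [1.0, -0.0, 0.002, -0.0], [0.0, -0.965, -0.262, -0.066], [0.0, 0.0, 0.0, 1.0]]}
{'clock': 0.15, 'q': array([ 1.35981143,  0.6897943 , -0.19454673,  1.56606886,  0.15727758,
        0.9025007 , -0.21507923]), 'qd': array([ 0.00080087, -0.00199097,  0.0010416 , -0.00330738,  0.00072478,
        0.00059182,  0.00072631]), 'joint_torque': array([-1.56531703e-03, -5.27866995e+01, -1.26854517e+00, -1.53587490e+01,
       -5.25118585e-02,  3.87637396e-03,  1.15400826e-04]), 'tool_pos': array([ 0.15132769, -0.6058933 ,  0.21860258]), 'eef_rot': array([-0.70172894, -0.08683938,  0.70189797, -0.08587584]), 'contact_force': array([-0.45971782,  0.33431396, -0.34592232]), 'moment': array([-0.03265255,  0.01633169, -0.01314502]), 'opening': 1.0000761686694926}
```

View pics/top0.png

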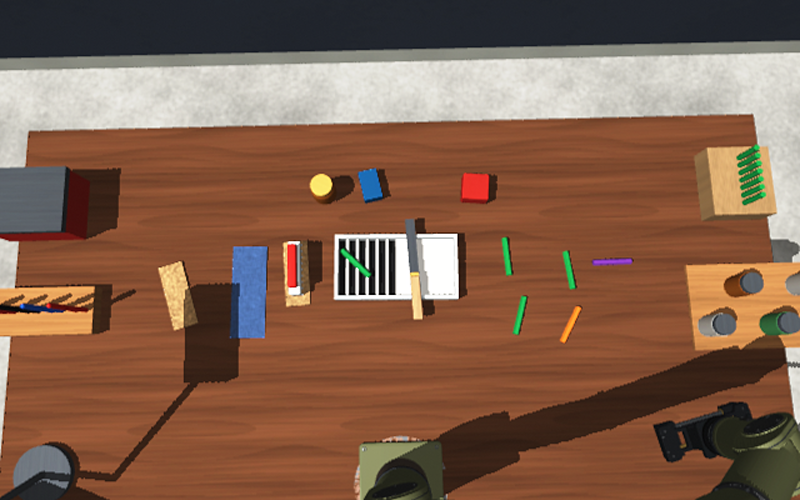

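View pics/scene0.png

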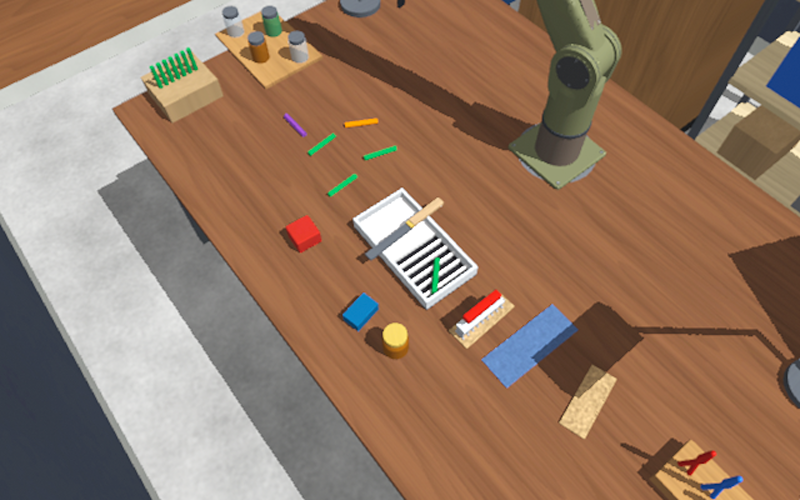

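The top view (800 px scale) shows the tray at (397,267) with the file across it at (414,270) and one rod in it at (355,262). Three green strays are at (507,256), (569,270) and (520,315). The rake stands on the right-hand cork pad at (297,272), and the mat is at (250,292). The scene view agrees.

```bash
cat >> h.py <<'E'
RNG=dict(green=((50,120,40),(75,255,255)),red=((0,190,120),(4,255,255)),blue=((105,90,60),(118,255,255)))
def blobs(c,col,amin=40):
    hsv=cv2.cvtColor(c["img"],cv2.COLOR_RGB2HSV); m=cv2.inRange(hsv,*[np.array(x) for x in RNG[col]])
    m=cv2.morphologyEx(m,cv2.MORPH_CLOSE,np.ones((3,3)))
    cs,_=cv2.findContours(m,cv2.RETR_EXTERNAL,cv2.CHAIN_APPROX_NONE)
    return [k for k in cs if cv2.contourArea(k)>amin]
def rect(c,k,z):
    P=np.array([ray(c,*p[0],z)[:2] for p in k])*1000
    (cx,cy),(w,h),a=cv2.minAreaRect(P.astype(np.float32))
    if w<h: w,h,a=h,w,a+90
    a=(a+90)%180-90
    return np.round([cx,cy,w,h,a],1)
E
python3 - <<'E'
from h import *
import pickle
for n in ["top","scene"]:
    c=pickle.load(open(n+"0.pkl","rb")); print(n)
    for col,z in [("green",.010),("red",.09),("blue",.003)]:
        for k in blobs(c,col): print(col,k.mean(0)[0].round(),rect(c,k,z), rect(c,k,.032) if col=="green" else "")
c=pickle.load(open("top0.pkl","rb"))
# tray outer corners approx & file ends
for nm,u,v,z in [("tl",335,234,.042),("tr",459,234,.042),("br",459,300,.042),("bl",334,300,.042),("fileblade",411,220,.048),("filehandle",418,319,.055),("dock2",177,296,.006)]:
    print(nm,ray(c,u/1.25,v/1.25,z).round(3))
import numpy as np
im=c["img"][170:260,180:380]; cv2.imwrite("pics/topcrop.png",cv2.resize(im,None,fx=4,fy=4,interpolation=cv2.INTER_CUBIC)[:,:,::-1])
E
```

```text
top
green [618. 259.] [ 370.  -967.6   57.9   51.2  -86.2] [ 369.3 -954.    57.1   50.5  -86.2]
green [416. 252.] [ 410.5 -320.   100.8   15.6  -16.3] [ 409.1 -315.5   99.4   15.4  -16.3]
green [455. 216.] [ 524.1 -455.4   99.7   16.2    7.2] [ 521.2 -449.    98.3   16.     7.2]
green [284. 210.] [557.  104.4 105.6  18.3  45.9] [553.6 102.9 104.1  18.1  45.9]
green [405. 205.] [ 565.3 -294.3   98.    16.     3.9] [ 561.7 -290.1   96.6   15.8    3.9]
green [601. 140.] [ 7.723e+02 -9.652e+02  1.641e+02  6.640e+01 -8.000e-01] [ 7.658e+02 -9.516e+02  1.618e+02  6.550e+01 -8.000e-01]
red [233. 212.] [5.400e+02 2.562e+02 1.041e+02 1.870e+01 5.000e-01] 
red [379. 150.] [ 729.5 -207.6   77.6   69.6   -5.9] 
blue [ 32. 247.] [457.5 919.6 109.4  13.1  83.2] 
blue [199. 233.] [488.2 383.1 238.9  88.8  -1. ] 
blue [300. 150.] [765.7  46.2  90.8  44.1 -14.5] 
scene
green [348. 220.] [548.1  96.6 104.4  18.5  46.8] [556.5 105.3 102.8  18.2  46.8]
green [273. 148.] [ 566.6 -292.7  100.    17.1    4.1] [ 574.6 -277.9   98.5   16.8    4.1]
green [300. 123.] [ 425.6 -322.6   72.6   18.5  -17.1] [ 435.9 -307.4   71.4   18.2  -17.1]
green [257. 115.] [ 526.7 -454.   101.    17.1    7.2] [ 535.4 -436.7   99.4   16.9    7.2]
green [139.  54.] [  710.8 -1024.    158.1   113.3    -1.6] [ 716.6 -997.6  155.6  111.5   -1.6]
green [219.  24.] [ 362.8 -968.    50.3   40.9   50.6] [ 374.1 -942.6   49.5   40.3   50.6]
red [557. 370.] [439.1 806.6  81.9  23.9 -18.5] 
red [385. 244.] [545.9 259.8 108.8  23.4   1. ] 
red [243. 187.] [ 761.8 -175.6   91.1   69.5   83.4] 
blue [576. 389.] [399.8 882.4  93.7  31.4 -26. ] 
blue [423. 276.] [491.  384.6 237.3  89.5  -0.8] 
blue [632.  59.] [-811.5  216.8  326.4   96.5   33.1] 
tl [0.627 0.152 0.042]
tr [ 0.62  -0.169  0.042]
br [ 0.449 -0.162  0.042]
bl [0.456 0.156 0.042]
fileblade [ 0.658 -0.045  0.048]
filehandle [ 0.402 -0.056  0.055]
dock2 [0.48  0.567 0.006]
```

View pics/topcrop.png

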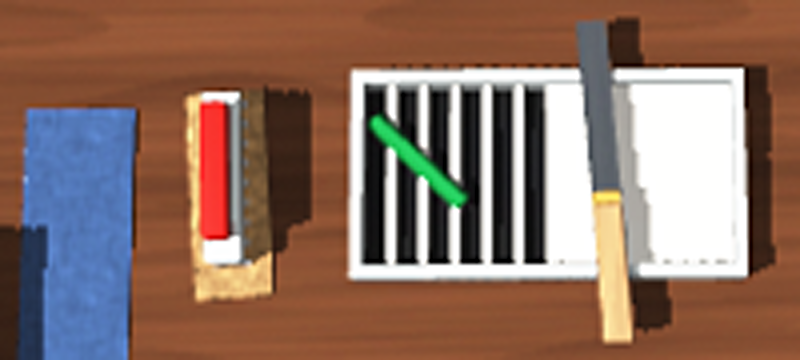

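```bash
cat >> h.py <<'E'
def plan(wps):
    """wps: list of (x,y,z[mm], yaw of jaw axis deg or None); prints turn (deg) and shift (cm) in tool axes for each leg"""
    st=r.get_state(); M=R.from_quat(st["eef_rot"]).as_matrix(); p=np.array(st["tool_pos"])*1000
    print("t %.1f pos %s jaw yaw %.1f tilt %.2f open %.1fmm F %s"%(st["clock"],p.round(1),np.degrees(np.arctan2(M[1,1],M[0,1])),np.degrees(np.arccos(-M[2,0])),st["opening"]*88.1,np.round(st["contact_force"],1)))
    for x,y,z,yaw in wps:
        if yaw is not None:
            a=np.radians(yaw); yv=np.array([np.cos(a),np.sin(a),0])
            if yv@M[:,1]<0: yv=-yv
            N=np.c_[[0,0,-1],yv,np.cross([0,0,-1],yv)]
        else: N=M
        turn=np.degrees(R.from_matrix(M.T@N).as_rotvec()); d=N.T@(np.array([x,y,z])-p)/10
        print((x,y,z,yaw),"turn",turn.round(2),"shift cm",d.round(2),"|d| %.1f"%np.linalg.norm(d)); M=N; p=np.array([x,y,z])
E
python3 - <<'E'
from h import *
import pickle
plan([(460,-60,200,92),])
c=pickle.load(open("top0.pkl","rb"))
for x,y in [(186,96),(272,92),(272,295),(194,300)]: print(ray(c,180+x/4,170+y/4,.006).round(3))
E
```

```text
t 0.1 pos [ 151.3 -605.9  218.6] jaw yaw -76.0 tilt 0.08 open 88.1mm F [-0.5  0.3 -0.3]
(460, -60, 200, 92) turn [1.203e+01 1.000e-02 8.000e-02] shift cm [  1.86 -53.48 -32.75] |d| 62.7
[0.615 0.293 0.006]
[0.617 0.222 0.006]
[0.449 0.221 0.006]
[0.446 0.285 0.006]
```

Call:
{"fn": "drive_tool", "kwargs": {
  "deltas": [
    [[1,0,0],[0.1,-2.97,-1.82],6],
    [[1,0,0],[0.1,-2.97,-1.82],6],
    [[1,0,0],[0.1,-2.97,-1.82],6],
    [[1,0,0],[0.1,-2.97,-1.82],6],
    [[1,0,0],[0.1,-2.97,-1.82],6],
    [[1,0,0],[0.1,-2.97,-1.82],6],
    [[1,0,0],[0.1,-2.97,-1.82],6],
    [[1,0,0],[0.1,-2.97,-1.82],6],
    [[1,0,0],[0.1,-2.97,-1.82],6]
  ]
}}

```text
clock: 0.9
tool_pos: [0.2663, -0.3134, 0.2102]
eef_rot: [0.706, 0.03, -0.706, 0.03]
contact_force: [0.9, -0.4, -0.7]
opening: 0.677
```

Call:
{"fn": "drive_tool", "kwargs": {
  "deltas": [
    [[1,0,0],[0.1,-2.97,-1.82],6],
    [[1,0,0],[0.1,-2.97,-1.82],6],
    [[1,0,0],[0.1,-2.97,-1.82],6],
    [[0,0,0],[0.1,-2.97,-1.82],6],
    [[0,0,0],[0.1,-2.97,-1.82],6],
    [[0,0,0],[0.1,-2.97,-1.82],6],
    [[0,0,0],[0.1,-2.97,-1.82],6],
    [[0,0,0],[0.1,-2.97,-1.82],6],
    [[0,0,0],[0.1,-2.97,-1.82],6],
    [[0,0,0],[0,0,0],6]
  ]
}}

```text
clock: 1.73
tool_pos: [0.4216, -0.0331, 0.2012]
eef_rot: [0.709, 0.018, -0.705, 0.015]
contact_force: [1.5, 0.6, -0.2]
opening: 0.68
```

Run:
```python
from h import *
import pickle
c=cam("wrist"); pickle.dump(c,open("w1.pkl","wb")); save(c,"w1.png",s=1.25)
plan([(495,-52,54,92)])
```

```text
t 1.8 pos [419.2 -36.5 201.1] jaw yaw -87.5 tilt 0.14 open 59.7mm F [ 0.1 -0.8 -0.5]
(495, -52, 54, 92) turn [ 0.48 -0.11  0.08] shift cm [14.71  1.81 -7.52] |d| 16.6
```

View pics/w1.png

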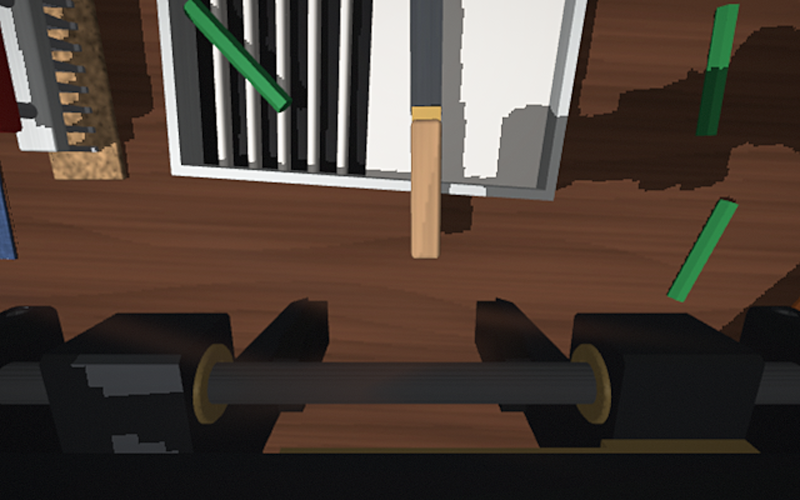

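The wrist view shows the file handle from its collar at (426,113) to its end at (425,258). The tray's near corners are at (175,172) and (552,198).

Run:
```python
from h import *
import pickle
c=pickle.load(open("w1.pkl","rb"))
for u,v,z in [(425,258,.058),(427,120,.058),(426,10,.048),(175,175,.042),(552,199,.042),(188,0,.018)]: print(u,v,ray(c,u/1.25,v/1.25,z).round(4))
for k in blobs(c,"green"): print(k.mean(0)[0].round(),rect(c,k,.012),rect(c,k,.030))
```

```text
425 258 [ 0.404  -0.0522  0.058 ]
427 120 [ 0.5117 -0.047   0.058 ]
426 10 [ 0.5881 -0.042   0.048 ]
175 175 [0.4605 0.1567 0.042 ]
552 199 [ 0.4556 -0.1558  0.042 ]
188 0 [0.5961 0.1461 0.018 ]
[561. 200.] [ 410.7 -313.6  100.1   18.6  -16.2] [ 414.6 -299.3   95.1   17.7  -16.2]
[573.  56.] [ 564.9 -288.9  100.    18.2    4.3] [ 561.  -275.9   95.    17.3    4.3]
[189.  43.] [558.9 111.8 110.   17.4  45.4] [555.2 104.6 104.4  16.6  45.4]
```

Call:
{"fn": "drive_tool", "kwargs": {
  "deltas": [
    [[0.5,0,0],[1.5,0.4,-2],6],
    [[0,0,0],[1.5,0.4,-2],6],
    [[0,0,0],[1.5,0.4,-2],6],
    [[0,0,0],[1.5,0.2,-1.8],6],
    [[0,0,0],[2,0,0],6],
    [[0,0,0],[0,0,0],6],
    [[0,0,0],[0,0,0],6],
    [[0,0,0],[0,0,0],6]
  ]
}}

```text
clock: 2.45
tool_pos: [0.4947, -0.0528, 0.1218]
eef_rot: [-0.707, -0.009, 0.707, -0.009]
contact_force: [-0.0, -0.5, -0.7]
opening: 0.685
```

Run:
```python
from h import *
import pickle
c=cam("wrist"); pickle.dump(c,open("w2.pkl","wb")); save(c,"w2.png",s=1.25)
plan([(498,-50,54,93)])
```

```text
t 2.5 pos [495.1 -52.6 122.2] jaw yaw -88.5 tilt 0.03 open 59.9mm F [-0.4 -0.8  0.5]
(498, -50, 54, 93) turn [-1.52 -0.02 -0.02] shift cm [ 6.82 -0.24 -0.3 ] |d| 6.8
```

View pics/w2.png

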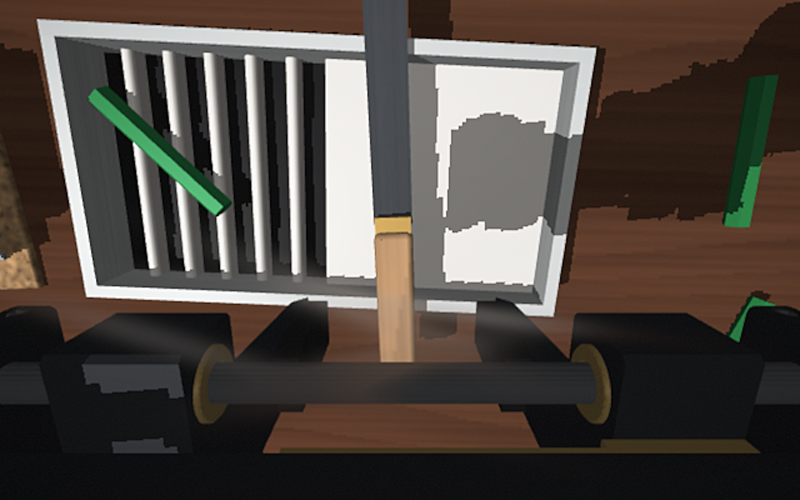

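The file handle, (393,225) to (396,360), is centred between the fingers. The whole tray is in view and holds only one rod. Its outer rim corners are at (40,20), (601,48), (553,316) and (88,297).

Run:
```python
from h import *
import pickle
c=pickle.load(open("w2.pkl","rb"))
for u,v,z in [(40,20,.042),(601,48,.042),(553,316,.042),(88,297,.042),(393,225,.058),(397,358,.058),(387,60,.048)]: print(u,v,ray(c,u/1.25,v/1.25,z).round(4))
P=np.array([ray(c,u/1.25,v/1.25,.042)[:2] for u,v in [(40,20),(601,48),(553,316),(88,297)]]); print(P.mean(0))
for k in blobs(c,"green"): print(k.mean(0)[0].round(),rect(c,k,.012),rect(c,k,.030))
```

```text
40 20 [0.6267 0.1547 0.042 ]
601 48 [ 0.6204 -0.1631  0.042 ]
553 316 [ 0.4544 -0.1569  0.042 ]
88 297 [0.4601 0.1588 0.042 ]
393 225 [ 0.5178 -0.0465  0.058 ]
397 358 [ 0.4288 -0.0509  0.058 ]
387 60 [ 0.6099 -0.0411  0.048 ]
[ 0.5404105  -0.00162983]
[598. 252.] [ 443.3 -319.    37.4   19.8  -28.4] [ 451.  -301.5   35.    18.5  -28.4]
[127. 120.] [555.8 114.3 110.8  17.6  45.7] [556.1 103.5 103.6  16.4  45.7]
[600. 120.] [ 564.3 -288.5  100.5   19.3    3.9] [ 564.1 -273.    94.    18.1    3.9]
```

Call:
{"fn": "drive_tool", "kwargs": {
  "deltas": [
    [[-1.5,0,0],[2,-0.2,-0.3],5.5],
    [[0,0,0],[2,0,0],5],
    [[0,0,0],[1.5,0,0],4.5],
    [[0,0,0],[1.3,0,0],4],
    [[0,0,0],[0,0,0],1],
    [[0,0,0],[0,0,0],1],
    [[0,0,0],[0,0,0],1],
    [[0,0,0],[0,0,0],1],
    [[0,0,0],[0,0,0],1]
  ],
  "force": 25
}}

```text
clock: 3.25
tool_pos: [0.4991, -0.05, 0.0542]
eef_rot: [0.708, 0.019, -0.706, 0.019]
contact_force: [0.9, -0.1, 0.3]
opening: 0.121
```

Run:
```python
from h import *
plan([(453,383,180,89),(453,383,15,89)])
```

```text
t 3.2 pos [499.1 -50.   54.2] jaw yaw -87.0 tilt 0.11 open 10.6mm F [ 0.9 -0.1  0.3]
(453, 383, 180, 89) turn [ 4.02 -0.1  -0.01] shift cm [-12.58 -43.22   5.37] |d| 45.3
(453, 383, 15, 89) turn [0. 0. 0.] shift cm [16.5  0.   0. ] |d| 16.5
```

Opening is 10.6 mm, less than the 24 mm handle, so the grasp may have missed. I'll look.

Run:
```python
from h import *
c=cam("wrist"); save(c,"w3.png"); t=cam("top")
im=np.vstack([c["img"],cv2.resize(t["img"][160:270,230:406],(640,400))])
cv2.imwrite("pics/chk.png",cv2.resize(im,None,fx=.75,fy=.75)[:,:,::-1]); print(r.get_state()["opening"])
```

```text
0.11692157970877548
```

View pics/chk.png

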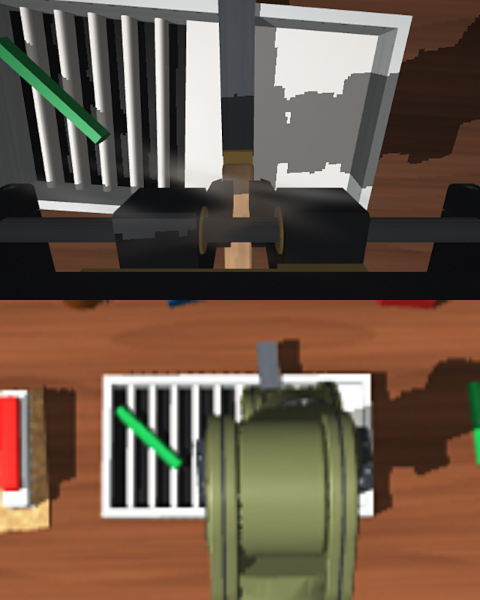

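Run:
```python
from h import *
print(r.tip_reach,[a for a in dir(r) if a[0]!='_'])
st=r.get_state(); print(st["contact_force"],st["tool_pos"])
im=cv2.imread("pics/w3.png")[180:380,200:440]; cv2.imwrite("pics/w3c.png",cv2.resize(im,None,fx=3,fy=3,interpolation=cv2.INTER_CUBIC))
```

```text
0.011 ['Unreachable', 'finish_job', 'get_state', 'snapshot', 'tip_reach']
[-1.07719018 -1.11913826 -0.37413837] [ 0.49893576 -0.04999733  0.05389508]
```

View pics/w3c.png

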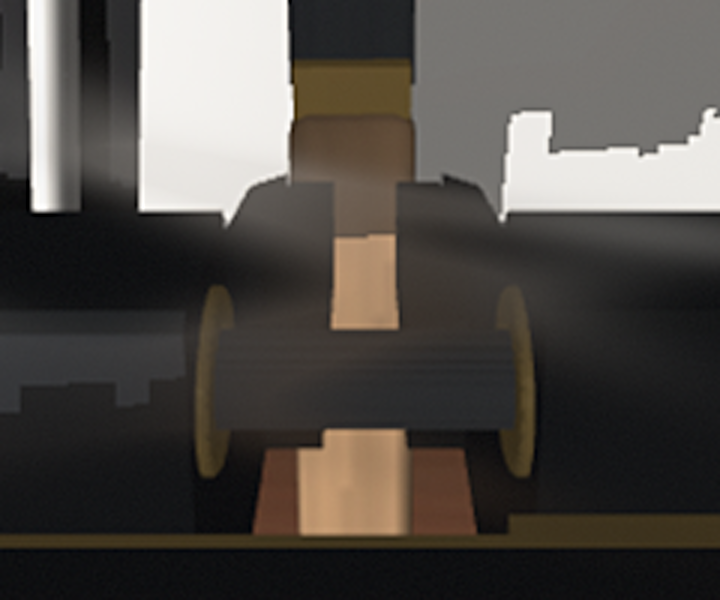

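Call:
{"fn": "drive_tool", "kwargs": {
  "deltas": [
    [[0,0,0],[0,0,0],0],
    [[0,0,0],[0,0,0],0],
    [[0,0,0],[0,0,0],0],
    [[0,0,0],[0,0,0],0],
    [[0,0,0],[0,0,0],0]
  ],
  "force": 20
}}

```text
clock: 3.77
tool_pos: [0.4985, -0.05, 0.0532]
eef_rot: [-0.707, -0.019, 0.707, -0.019]
contact_force: [0.4, -0.5, -0.1]
opening: 0.004
```

The fingers shut fully, so they closed above the handle. I'll triangulate the collar to check its height.

Run:
```python
from h import *
import pickle
t=pickle.load(open("top0.pkl","rb"))
def tri(cs):
    A=np.zeros((3,3));b=np.zeros(3);L=[]
    for c,u,v in cs:
        d=ray(c,u,v,0)-c["T"][:3,3]; d/=np.linalg.norm(d); Pm=np.eye(3)-np.outer(d,d); A+=Pm;b+=Pm@c["T"][:3,3]; L.append((Pm,c["T"][:3,3]))
    p=np.linalg.solve(A,b); return p.round(4),[round(float(np.linalg.norm(P@(p-o))),4) for P,o in L]
w1=pickle.load(open("w1.pkl","rb"));w2=pickle.load(open("w2.pkl","rb"))
print("collar",tri([(t,331.5,219.2),(w2,393/1.25,225/1.25)]),tri([(w1,426/1.25,113/1.25),(w2,393/1.25,225/1.25)]))
print("tray corner bl",tri([(w1,175/1.25,175/1.25),(w2,88/1.25,297/1.25)]),"br",tri([(w1,552/1.25,199/1.25),(w2,553/1.25,316/1.25)]))
s=pickle.load(open("scene0.pkl","rb"))
print("handle end t-s",tri([(t,418/1.25,319/1.25),(s,441/1.25,203/1.25)]), "red", tri([(t,233,212),(s,385,244)]))
```

```text
collar (array([ 0.5166, -0.0482,  0.0536]), [0.0018, 0.0018]) (array([ 0.517 , -0.0463,  0.0536]), [0.0002, 0.0002])
tray corner bl (array([0.4611, 0.1555, 0.0451]), [0.0006, 0.0006]) br (array([ 0.456 , -0.1549,  0.0455]), [0.0005, 0.0005])
handle end t-s (array([ 0.4025, -0.0553,  0.0347]), [0.0016, 0.0016]) red (array([0.5429, 0.257 , 0.0822]), [0.0007, 0.0007])
```

Run:
```python
from h import *
s=r.snapshot("wrist"); T=np.linalg.inv(np.array(s["tool_from_camera"])); f=200/np.tan(np.radians(s["fov_y"])/2)
print(s["tool_from_camera"])
for x in (-.03,-.02,-.008,0,.011):
  for z in (-.009,.009):
    q=T@[x,-.0053,z,1]; print(x,z,(s["cx"]-f*q[0]/q[2]).round(1),(s["cy"]+f*q[1]/q[2]).round(1))
im=s["color"][150:400,170:470]; cv2.imwrite("pics/w4.png",cv2.resize(im,None,fx=2.4,fy=2.4,interpolation=cv2.INTER_CUBIC)[:,:,::-1])
```

```text
[[ 1.57227960e-03  2.62225015e-01 -9.65005476e-01 -1.65930285e-01]
 [ 9.99998757e-01 -2.97025118e-04  1.54858212e-03 -2.91732548e-04]
 [ 1.19446106e-04 -9.65006711e-01 -2.62225156e-01 -6.63331201e-02]
 [ 0.00000000e+00  0.00000000e+00  0.00000000e+00  1.00000000e+00]]
-0.03 -0.009 310.9 246.8
-0.03 0.009 311.3 281.2
-0.02 -0.009 311.6 239.0
-0.02 0.009 311.9 271.6
-0.008 -0.009 312.3 230.8
-0.008 0.009 312.5 261.4
0 -0.009 312.7 225.9
0 0.009 312.9 255.4
0.011 -0.009 313.2 219.9
0.011 0.009 313.4 247.9
```

View pics/w4.png

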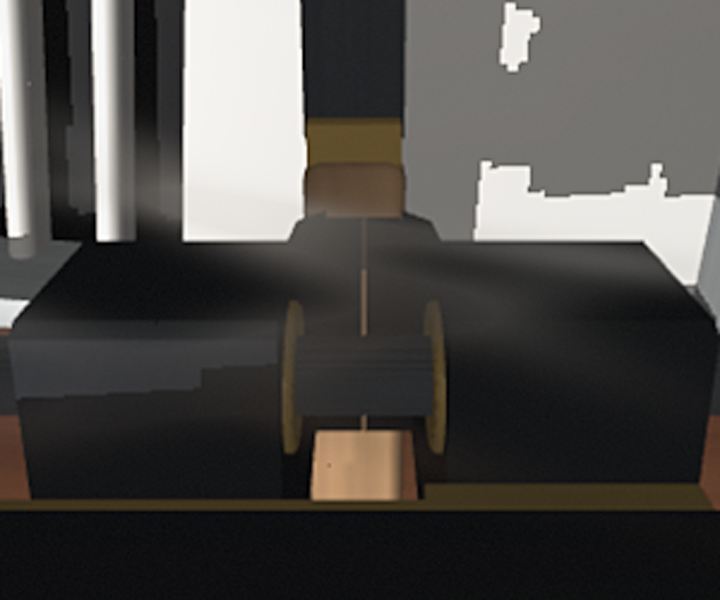

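Call:
{"fn": "drive_tool", "kwargs": {
  "deltas": [
    [[0,0,0],[0,0,0],4.5],
    [[0,0,0],[0,0,0],4.5],
    [[0,0,0],[0,0,0],4.5],
    [[0,0,0],[0,0,0],4.5],
    [[0,0,0],[0,0,0],4.5],
    [[0,0,0],[0.5,0,0],4.5],
    [[0,0,0],[0.5,0,0],4.5],
    [[0,0,0],[0,0,0],4.5]
  ]
}}

```text
clock: 4.48
tool_pos: [0.4979, -0.0499, 0.0422]
eef_rot: [-0.706, -0.019, 0.707, -0.019]
contact_force: [-0.2, 0.3, 0.6]
opening: 0.511
```

Call:
{"fn": "drive_tool", "kwargs": {
  "deltas": [
    [[0,0,0],[0,0,0],0.5],
    [[0,0,0],[0,0,0],0.5],
    [[0,0,0],[0,0,0],0.5],
    [[0,0,0],[0,0,0],0.5],
    [[0,0,0],[0,0,0],0.5],
    [[0,0,0],[0,0,0],0.5]
  ]
}}

```text
clock: 4.98
tool_pos: [0.4986, -0.05, 0.0433]
eef_rot: [0.707, 0.019, -0.707, 0.019]
contact_force: [-0.3, -0.8, 0.7]
opening: 0.081
```

Call:
{"fn": "drive_tool", "kwargs": {
  "deltas": [
    [[0,0,0],[0,0,0],4.5],
    [[0,0,0],[0,0,0],4.5],
    [[0,0,0],[0,0,0],4.5],
    [[0,0,0],[0,0,0],4.5],
    [[0,0,0],[0,0,0],4.5],
    [[0,0,0],[0.5,0,0],4.5],
    [[0,0,0],[0.5,0,0],4.5],
    [[0,0,0],[0,0,0],4.5]
  ]
}}

```text
clock: 5.65
tool_pos: [0.4979, -0.0499, 0.0322]
eef_rot: [-0.706, -0.019, 0.707, -0.019]
contact_force: [0.1, 1.0, -0.2]
opening: 0.512
```

Call:
{"fn": "drive_tool", "kwargs": {
  "deltas": [
    [[0,0,0],[0,0,0],0.5],
    [[0,0,0],[0,0,0],0.5],
    [[0,0,0],[0,0,0],0.5],
    [[0,0,0],[0,0,0],0.5],
    [[0,0,0],[0,0,0],0.5],
    [[0,0,0],[0,0,0],0.5]
  ]
}}

```text
clock: 6.15
tool_pos: [0.4985, -0.0499, 0.0333]
eef_rot: [0.707, 0.019, -0.707, 0.019]
contact_force: [0.3, -0.1, -0.8]
opening: 0.269
```

Run:
```python
from h import *
plan([(498,-48,20,93)])
s=r.snapshot("wrist")
im=s["color"][150:400,170:470]; cv2.imwrite("pics/w5.png",cv2.resize(im,None,fx=2.4,fy=2.4,interpolation=cv2.INTER_CUBIC)[:,:,::-1])
```

```text
t 6.2 pos [498.5 -49.9  33.3] jaw yaw -87.0 tilt 0.01 open 23.7mm F [ 0.3 -0.1 -0.8]
(498, -48, 20, 93) turn [ 0.03 -0.01  0.  ] shift cm [ 1.33 -0.19  0.04] |d| 1.3
```

The grip holds at TCP z 33 mm but not at 43, so the real fingertips sit about 20 mm behind where the stated TCP puts them. The wrist picture fits that too. I'll regrasp 8 mm lower and lift.

Call:
{"fn": "drive_tool", "kwargs": {
  "deltas": [
    [[0,0,0],[0,0,0],4.5],
    [[0,0,0],[0,0,0],4.5],
    [[0,0,0],[0,0,0],4.5],
    [[0,0,0],[0,0,0],4.5],
    [[0,0,0],[0.45,0,0],4.5],
    [[0,0,0],[0.45,0,0],4.5],
    [[0,0,0],[0,0,0],0.5],
    [[0,0,0],[0,0,0],0.5],
    [[0,0,0],[0,0,0],0.5],
    [[0,0,0],[0,0,0],0.5],
    [[0,0,0],[0,0,0],0.5]
  ],
  "force": 30
}}

```text
clock: 7.12
tool_pos: [0.4985, -0.0499, 0.0242]
eef_rot: [-0.707, -0.019, 0.707, -0.019]
contact_force: [-0.1, -0.2, -2.4]
opening: 0.267
```

Call:
{"fn": "drive_tool", "kwargs": {
  "deltas": [
    [[0,0,0],[-0.5,0,0],0.5],
    [[0,0,0],[-1,0,0],0.5],
    [[0,0,0],[-2,0,0],0.5],
    [[0,0,0],[-3,0,0],0.5],
    [[0,0,0],[-3,0,0],0.5],
    [[0,0,0],[-3,0,0],0.5],
    [[0,0,0],[-2,0,0],0.5],
    [[0,0,0],[0,0,0],0.5]
  ]
}}

```text
clock: 7.78
tool_pos: [0.501, -0.0502, 0.1739]
eef_rot: [0.71, 0.018, -0.704, 0.019]
contact_force: [0.6, 0.1, -2.1]
opening: 0.268
```

Run:
```python
from h import *
plan([(453,383,165,89),(453,383,-10,89)])
c=cam("wrist")
save(c,"w6.png");
```

```text
t 7.8 pos [501.  -50.2 173.9] jaw yaw -87.0 tilt 0.49 open 23.6mm F [ 0.6  0.1 -2.1]
(453, 383, 165, 89) turn [ 4.   -0.49 -0.03] shift cm [  0.89 -43.23   5.55] |d| 43.6
(453, 383, -10, 89) turn [0. 0. 0.] shift cm [17.5  0.   0. ] |d| 17.5
```

View pics/w6.png

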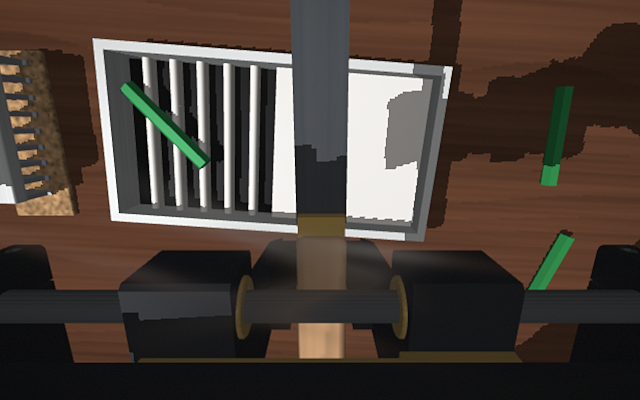

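The file is held level, with its collar at (320,223). Nothing else in the tray has moved. Next it goes to the mat.

Call:
{"fn": "drive_tool", "kwargs": {
  "deltas": [
    [[0.4,0,0],[0,-2,0.3],0.5],
    [[0.4,0,0],[0,-3.5,0.4],0.5],
    [[0.4,0,0],[0,-3.5,0.4],0.5],
    [[0.4,0,0],[0,-3.5,0.5],0.5],
    [[0.4,0,0],[0,-3.5,0.5],0.5],
    [[0.4,0,0],[0,-3.5,0.5],0.5],
    [[0.4,0,0],[0,-3.5,0.5],0.5],
    [[0.4,0,0],[0,-3.5,0.5],0.5],
    [[0.4,0,0],[0,-3.5,0.5],0.5],
    [[0.4,0,0],[0,-3.5,0.5],0.5],
    [[0,0,0],[0,-3.5,0.5],0.5],
    [[0,0,0],[0,-3.5,0.4],0.5]
  ]
}}

```text
clock: 8.83
tool_pos: [0.4362, 0.3551, 0.1679]
eef_rot: [-0.706, 0.007, 0.708, 0.005]
contact_force: [0.4, 0.3, -2.4]
opening: 0.266
```

Call:
{"fn": "drive_tool", "kwargs": {
  "deltas": [
    [[0,0,0],[0,-2.5,0],0.5],
    [[0,0,0],[2.5,0,0],0.5],
    [[0,0,0],[3,0,0],0.5],
    [[0,0,0],[3,0,0],0.5],
    [[0,0,0],[1,0,0],0.5],
    [[0,0,0],[0,0,0],0.5],
    [[0,0,0],[0,0,0],0.5]
  ]
}}

```text
clock: 9.42
tool_pos: [0.4382, 0.3787, 0.0739]
eef_rot: [-0.707, 0.007, 0.707, 0.006]
contact_force: [0.9, 0.6, -1.5]
opening: 0.27
```

Run:
```python
from h import *
plan([(453,383,-10,89)])
c=cam("wrist")
for k in blobs(c,"blue",300): print(k.mean(0)[0],rect(c,k,.003))
save(c,"w7.png"); t=cam("top"); 
for k in blobs(t,"blue",300): print(k.mean(0)[0],rect(t,k,.003))
```

```text
t 9.4 pos [438.2 378.7  73.9] jaw yaw -91.0 tilt 0.09 open 23.8mm F [ 0.9  0.6 -1.5]
(453, 383, -10, 89) turn [ 0.01  0.05 -0.07] shift cm [ 8.39 -0.46 -1.47] |d| 8.5
[359.12643678 118.60536398] [495.9 350.2 171.8  17.2  -0.9]
[270.4579288 128.5210356] [489.6 414.8 186.9  32.4  -0.7]
[204.77165354 221.03149606] [521.3 363.3 171.5  49.1  -1.7]
```

Call:
{"fn": "drive_tool", "kwargs": {
  "deltas": [
    [[0,0,0],[1,-0.4,-1.5],0.5],
    [[0,0,0],[2,0,0],0.5],
    [[0,0,0],[2,0,0],0.5],
    [[0,0,0],[2,0,0],0.5],
    [[0,0,0],[1,0,0],0.5],
    [[0,0,0],[0.4,0,0],0.5],
    [[0,0,0],[0,0,0],0.5],
    [[0,0,0],[0,0,0],0.5]
  ]
}}

```text
clock: 10.18
tool_pos: [0.4543, 0.3835, -0.0087]
eef_rot: [0.708, -0.006, -0.707, -0.006]
contact_force: [-0.2, 0.0, -1.2]
opening: 0.269
```

Call:
{"fn": "drive_tool", "kwargs": {
  "deltas": [
    [[0,0,0],[0.2,0,0],0.5],
    [[0,0,0],[0.2,0,0],0.5],
    [[0,0,0],[0,0,0],0.5]
  ]
}}

```text
clock: 10.43
tool_pos: [0.4537, 0.3831, -0.0134]
eef_rot: [0.707, -0.006, -0.707, -0.006]
contact_force: [-0.8, -0.2, -2.6]
opening: 0.27
```

Call:
{"fn": "drive_tool", "kwargs": {
  "deltas": [
    [[0,0,0],[0.2,0,0],0.5],
    [[0,0,0],[0,0,0],0.5],
    [[0,0,0],[0,0,0],0.5]
  ]
}}

```text
clock: 10.68
tool_pos: [0.4538, 0.3832, -0.0148]
eef_rot: [0.707, -0.006, -0.707, -0.006]
contact_force: [-0.2, -0.3, 4.9]
opening: 0.266
```

Run:
```python
from h import *
plan([])
```

```text
t 10.7 pos [453.8 383.2 -14.8] jaw yaw -91.0 tilt 0.06 open 23.5mm F [-0.2 -0.3  4.9]
```

Call:
{"fn": "drive_tool", "kwargs": {
  "deltas": [
    [[0,0,0],[0,0,0],4],
    [[0,0,0],[0,0,0],4],
    [[0,0,0],[0,0,0],4],
    [[0,0,0],[0,0,0],4],
    [[0,0,0],[0.15,0,0],4],
    [[0,0,0],[0,0,0],4]
  ]
}}

```text
clock: 11.18
tool_pos: [0.4536, 0.383, -0.016]
eef_rot: [0.707, -0.006, -0.707, -0.006]
contact_force: [-2.6, -1.7, 12.6]
opening: 0.451
```

Call:
{"fn": "drive_tool", "kwargs": {
  "deltas": [
    [[0,0,0],[0.15,0,0],4],
    [[0,0,0],[0,0,0],4]
  ]
}}

```text
clock: 11.35
tool_pos: [0.4536, 0.383, -0.0161]
eef_rot: [0.707, -0.006, -0.707, -0.006]
contact_force: [-5.1, -2.6, 23.9]
opening: 0.452
```

Call:
{"fn": "drive_tool", "kwargs": {
  "deltas": [
    [[0,0,0],[0.15,0,0],4],
    [[0,0,0],[0,0,0],4]
  ]
}}

```text
clock: 11.52
tool_pos: [0.4536, 0.383, -0.0161]
eef_rot: [0.707, -0.006, -0.707, -0.006]
contact_force: [-7.0, -4.3, 35.5]
opening: 0.448
```

Contact is calibrated: the file met the mat at TCP −14.8 mm, and the tips touched at −16.1 mm. So tip z = TCP z + 19 mm. The file is released; now to the rods.

Call:
{"fn": "drive_tool", "kwargs": {
  "deltas": [
    [[0,0,0],[-1,0,0],4],
    [[0,0,0],[-3,0,0],4],
    [[0,0,0],[-4,0,0],4],
    [[0,0,0],[-4,0,0],4],
    [[0,0,0],[-4,0,0],4],
    [[0,0,0],[-3,1.5,0],4],
    [[-1,0,0],[-1,3.5,0],4],
    [[-1,0,0],[-1,3.5,0],4],
    [[-1,0,0],[-0.5,3.5,0],4],
    [[-1,0,0],[0,3.5,0],4],
    [[-1,0,0],[0,3.5,0],4],
    [[0,0,0],[0,3.5,0],4]
  ]
}}

```text
clock: 12.52
tool_pos: [0.4585, 0.1565, 0.1949]
eef_rot: [0.707, 0.025, -0.707, 0.025]
contact_force: [0.1, 0.3, -0.5]
opening: 0.456
```

Call:
{"fn": "drive_tool", "kwargs": {
  "deltas": [
    [[0,0,0],[0,3.5,0],4],
    [[0,0,0],[0,3.5,0],4],
    [[0,0,0],[0,3.5,0],4],
    [[0,0,0],[0,3.5,0],4],
    [[0,0,0],[0,3.5,0],4],
    [[0,0,0],[0,3.5,0],4],
    [[0,0,0],[0,3.5,0],4],
    [[0,0,0],[0,3.5,0],4],
    [[0,0,0],[0,3.5,0],4],
    [[0,0,0],[0,3.5,0],4],
    [[0,0,0],[0,3.5,0],4],
    [[0,0,0],[0,3.5,0],4]
  ]
}}

```text
clock: 13.52
tool_pos: [0.488, -0.2627, 0.1947]
eef_rot: [-0.707, -0.025, 0.707, -0.025]
contact_force: [-0.2, 0.0, 0.0]
opening: 0.456
```

Call:
{"fn": "drive_tool", "kwargs": {
  "deltas": [
    [[0,0,0],[0,3.5,0],4],
    [[0,0,0],[0,3,0],4],
    [[0,0,0],[0,2,0],4],
    [[0,0,0],[0,0,0],4],
    [[0,0,0],[0,0,0],4]
  ]
}}

```text
clock: 13.93
tool_pos: [0.4936, -0.3466, 0.1943]
eef_rot: [-0.706, -0.024, 0.707, -0.024]
contact_force: [0.3, 1.0, 0.2]
opening: 0.454
```

Run:
```python
from h import *
plan([])
w=cam("wrist");t=cam("top");save(t,"t8.png");save(w,"w8.png")
for c in (w,t):
    for k in blobs(c,"green"): print(k.mean(0)[0].round(),rect(c,k,.012),rect(c,k,.030))
```

```text
t 13.9 pos [ 493.6 -346.6  194.3] jaw yaw -86.1 tilt 0.04 open 40.0mm F [0.3 1.  0.2]
[294. 245.] [ 410.3 -317.   103.8   15.3  -16.3] [ 418.  -318.3   98.4   14.5  -16.3]
[418. 158.] [ 524.1 -451.8   99.4   15.5    6.6] [ 526.  -446.1   94.2   14.7    6.6]
[276. 110.] [ 564.8 -292.7   99.8   15.5    4.1] [ 564.5 -295.3   94.6   14.7    4.1]
[618. 259.] [ 370.  -966.4   57.9   51.1  -86.2] [ 369.3 -955.2   57.2   50.5  -86.2]
[415. 252.] [ 409.9 -319.5   99.9   15.6  -16.3] [ 408.8 -315.8   98.7   15.4  -16.3]
[284. 210.] [556.7 104.3 105.5  18.3  45.9] [553.9 103.1 104.2  18.1  45.9]
[405. 205.] [ 564.9 -293.7   97.9   15.8    4.2] [ 562.  -290.3   96.8   15.7    4.2]
[601. 140.] [ 7.717e+02 -9.640e+02  1.639e+02  6.630e+01 -8.000e-01] [ 7.664e+02 -9.529e+02  1.620e+02  6.550e+01 -8.000e-01]
```

Run:
```python
from h import *
plan([(565,-293,-16,94.1),(565,-293,80,94.1),(539.2,-18,80,88.8),(539.2,-18,3,88.8),(539.2,-18,80,88.8),(410,-317.5,80,73.7),(410,-317.5,-16,73.7),(410,-317.5,80,73.7),(538.3,-58,80,88.8),(538.3,-58,3,88.8),(538.3,-58,80,88.8),(524,-452.5,80,96.7),(524,-452.5,-16,96.7),(524,-452.5,80,96.7),(537.5,-98,80,88.8),(537.5,-98,3,88.8)])
```

```text
t 14.0 pos [ 494.4 -343.8  194.5] jaw yaw -85.9 tilt 0.10 open 39.8mm F [0.2 0.9 0.4]
(565, -293, -16, 94.1) turn [0.02 0.02 0.1 ] shift cm [21.05 -4.56 -7.4 ] |d| 22.8
(565, -293, 80, 94.1) turn [0. 0. 0.] shift cm [-9.6  0.   0. ] |d| 9.6
(539.2, -18, 80, 88.8) turn [5.3 0.  0. ] shift cm [  0.   -27.44   3.16] |d| 27.6
(539.2, -18, 3, 88.8) turn [0. 0. 0.] shift cm [7.7 0.  0. ] |d| 7.7
(539.2, -18, 80, 88.8) turn [0. 0. 0.] shift cm [-7.7  0.   0. ] |d| 7.7
(410, -317.5, 80, 73.7) turn [15.1  0.   0. ] shift cm [ 0.   32.37  3.99] |d| 32.6
(410, -317.5, -16, 73.7) turn [0. 0. 0.] shift cm [9.6 0.  0. ] |d| 9.6
(410, -317.5, 80, 73.7) turn [0. 0. 0.] shift cm [-9.6  0.   0. ] |d| 9.6
(538.3, -58, 80, 88.8) turn [-15.1   0.    0. ] shift cm [  0.   -26.21 -12.28] |d| 28.9
(538.3, -58, 3, 88.8) turn [0. 0. 0.] shift cm [7.7 0.  0. ] |d| 7.7
(538.3, -58, 80, 88.8) turn [0. 0. 0.] shift cm [-7.7  0.   0. ] |d| 7.7
(524, -452.5, 80, 96.7) turn [-7.9  0.   0. ] shift cm [ 0.   39.01  6.02] |d| 39.5
(524, -452.5, -16, 96.7) turn [0. 0. 0.] shift cm [9.6 0.  0. ] |d| 9.6
(524, -452.5, 80, 96.7) turn [0. 0. 0.] shift cm [-9.6  0.   0. ] |d| 9.6
(537.5, -98, 80, 88.8) turn [7.9 0.  0. ] shift cm [  0.   -35.47  -0.61] |d| 35.5
(537.5, -98, 3, 88.8) turn [0. 0. 0.] shift cm [7.7 0.  0. ] |d| 7.7
```

Call:
{"fn": "drive_tool", "kwargs": {
  "deltas": [
    [[0,0,0],[2.4,-0.9,-1.5],4],
    [[0,0,0],[2.4,-0.9,-1.5],4],
    [[0,0,0],[2.4,-0.9,-1.5],4],
    [[0,0,0],[2.4,-0.9,-1.5],4],
    [[0,0,0],[2.4,-0.9,-1.4],4],
    [[0,0,0],[2,0,0],4],
    [[0,0,0],[2,0,0],4],
    [[0,0,0],[2,0,0],4],
    [[0,0,0],[0,0,0],4],
    [[0,0,0],[0,0,0],4]
  ],
  "force": 15
}}

```text
clock: 14.87
tool_pos: [0.5645, -0.2934, 0.0142]
eef_rot: [-0.706, -0.026, 0.707, -0.025]
contact_force: [0.2, -0.6, 0.2]
opening: 0.452
```

Run:
```python
from h import *
plan([(565,-293,-16,94.1)])
```

```text
t 14.9 pos [ 564.5 -293.4   14.2] jaw yaw -85.8 tilt 0.16 open 39.9mm F [ 0.2 -0.6  0.2]
(565, -293, -16, 94.1) turn [0.05 0.11 0.11] shift cm [ 3.02 -0.04 -0.05] |d| 3.0
```

Call:
{"fn": "drive_tool", "kwargs": {
  "deltas": [
    [[0,0,0],[1.5,0,0],4],
    [[0,0,0],[1.5,0,0],4],
    [[0,0,0],[0,0,0],4],
    [[0,0,0],[0,0,0],0.3],
    [[0,0,0],[0,0,0],0.3],
    [[0,0,0],[0,0,0],0.3],
    [[0,0,0],[0,0,0],0.3],
    [[0,0,0],[0,0,0],0.3]
  ],
  "force": 15
}}

```text
clock: 15.53
tool_pos: [0.5654, -0.2958, -0.0147]
eef_rot: [0.707, 0.025, -0.706, 0.025]
contact_force: [-0.3, 1.0, 1.2]
opening: 0.17
```

Call:
{"fn": "drive_tool", "kwargs": {
  "deltas": [
    [[0,0,0],[-1,0,0],0.3],
    [[0,0,0],[-3,0,0],0.3],
    [[0,0,0],[-3.5,0,0],0.3],
    [[0,0,0],[-3,0,0],0.3],
    [[1,0,0],[0,-3,0.4],0.3],
    [[1,0,0],[0,-3.1,0.4],0.3],
    [[1,0,0],[0,-3.1,0.4],0.3],
    [[1,0,0],[0,-3.1,0.4],0.3],
    [[1.3,0,0],[0,-3.1,0.4],0.3],
    [[0,0,0],[0,-3.1,0.4],0.3],
    [[0,0,0],[0,-3.1,0.4],0.3],
    [[0,0,0],[0,-3.1,0.4],0.3]
  ]
}}

```text
clock: 16.53
tool_pos: [0.5296, -0.0477, 0.0907]
eef_rot: [0.707, -0.008, -0.707, -0.008]
contact_force: [-0.5, 0.2, -0.5]
opening: 0.167
```

Call:
{"fn": "drive_tool", "kwargs": {
  "deltas": [
    [[0,0,0],[0,-2.7,0],0.3],
    [[0,0,0],[0,0,0],0.3],
    [[0,0,0],[0,0,0],0.3]
  ]
}}

```text
clock: 16.78
tool_pos: [0.5306, -0.0199, 0.0905]
eef_rot: [0.707, -0.006, -0.707, -0.007]
contact_force: [-0.2, -0.4, 1.1]
opening: 0.17
```

Run:
```python
from h import *
plan([(539.2,-18,3,88.8)])
```

```text
t 16.8 pos [530.6 -19.9  90.5] jaw yaw -91.0 tilt 0.08 open 15.0mm F [-0.2 -0.4  1.1]
(539.2, -18, 3, 88.8) turn [ 0.16 -0.06  0.06] shift cm [ 8.75 -0.21 -0.85] |d| 8.8
```

Call:
{"fn": "drive_tool", "kwargs": {
  "deltas": [
    [[0,0,0],[2.5,-0.2,-0.8],0.3],
    [[0,0,0],[2.5,0,0],0.3],
    [[0,0,0],[2,0,0],0.3],
    [[0,0,0],[1,0,0],0.3],
    [[0,0,0],[0.7,0,0],0.3],
    [[0,0,0],[0,0,0],0.3],
    [[0,0,0],[0,0,0],2.4],
    [[0,0,0],[0,0,0],2.4],
    [[0,0,0],[0,0,0],2.4]
  ]
}}

```text
clock: 17.53
tool_pos: [0.5389, -0.0206, 0.0036]
eef_rot: [0.708, -0.008, -0.706, -0.008]
contact_force: [0.1, -0.2, 0.6]
opening: 0.279
```

Call:
{"fn": "drive_tool", "kwargs": {
  "deltas": [
    [[0,0,0],[-1.5,0,0],2.4],
    [[0,0,0],[-3,0,0],2.4],
    [[0,0,0],[-3,0,0],4],
    [[1.5,0,0],[-0.5,3,0.4],4],
    [[1.5,0,0],[0,3.3,0.4],4],
    [[1.5,0,0],[0,3.3,0.4],4],
    [[1.5,0,0],[0,3.3,0.4],4],
    [[1.5,0,0],[0,3.3,0.4],4],
    [[1.5,0,0],[0,3.3,0.4],4],
    [[1.5,0,0],[0,3.3,0.4],4],
    [[1.5,0,0],[0,3.3,0.4],4],
    [[1.5,0,0],[0,3.3,0.4],4]
  ]
}}

```text
clock: 18.53
tool_pos: [0.4649, -0.3084, 0.0834]
eef_rot: [0.702, -0.091, -0.701, -0.091]
contact_force: [0.4, 0.3, 0.0]
opening: 0.455
```

Call:
{"fn": "drive_tool", "kwargs": {
  "deltas": [
    [[1.5,0,0],[0,2.5,0.4],4],
    [[0,0,0],[0,0,0],4],
    [[0,0,0],[0,0,0],4],
    [[0,0,0],[0,0,0],4]
  ]
}}

```text
clock: 18.87
tool_pos: [0.4555, -0.3291, 0.0831]
eef_rot: [0.7, -0.1, -0.7, -0.1]
contact_force: [-0.9, -0.0, -1.3]
opening: 0.453
```

Run:
```python
from h import *
plan([(410,-317.5,-16,73.7)])
t=cam("top");w=cam("wrist")
for c in (w,t):
    for k in blobs(c,"green"): print(k.mean(0)[0].round(),rect(c,k,.012),rect(c,k,.030))
```

```text
t 18.9 pos [ 455.5 -329.1   83.1] jaw yaw -106.2 tilt 0.06 open 39.9mm F [-0.9 -0.  -1.3]
(410, -317.5, -16, 73.7) turn [ 0.08 -0.04  0.05] shift cm [9.91 0.17 4.69] |d| 11.0
[323. 245.] [ 422.5 -321.    76.8   15.3  -16.4] [ 429.8 -323.    70.9   14.2  -16.4]
[461.  69.] [ 523.7 -451.5  100.6   15.5    7. ] [ 523.4 -443.6   92.9   14.3    7. ]
[618. 259.] [ 370.  -966.4   57.9   51.1  -86.2] [ 369.3 -955.2   57.2   50.5  -86.2]
[415. 252.] [ 407.2 -318.7   93.1   15.5  -17.3] [ 406.1 -315.    92.    15.3  -17.3]
[323. 214.] [ 5.399e+02 -2.250e+01  9.900e+01  1.300e+01  5.000e-01] [ 5.373e+02 -2.230e+01  9.780e+01  1.280e+01  5.000e-01]
[284. 210.] [556.7 104.3 105.5  18.3  45.9] [553.9 103.1 104.2  18.1  45.9]
[601. 140.] [ 7.717e+02 -9.640e+02  1.639e+02  6.630e+01 -8.000e-01] [ 7.664e+02 -9.529e+02  1.620e+02  6.550e+01 -8.000e-01]
```

Call:
{"fn": "drive_tool", "kwargs": {
  "deltas": [
    [[0,0,0],[2,0.2,1.6],4],
    [[0,0,0],[2,0,1.6],4],
    [[0,0,0],[2,0,1.5],4],
    [[0,0,0],[2,0,0],4],
    [[0,0,0],[1.2,0,0],4],
    [[0,0,0],[0.7,0,0],4],
    [[0,0,0],[0,0,0],4],
    [[0,0,0],[0,0,0],0.3],
    [[0,0,0],[0,0,0],0.3],
    [[0,0,0],[0,0,0],0.3],
    [[0,0,0],[0,0,0],0.3],
    [[0,0,0],[0,0,0],0.3]
  ],
  "force": 15
}}

```text
clock: 19.97
tool_pos: [0.4099, -0.319, -0.0155]
eef_rot: [0.701, -0.1, -0.699, -0.1]
contact_force: [-0.1, 0.1, 3.4]
opening: 0.168
```

Call:
{"fn": "drive_tool", "kwargs": {
  "deltas": [
    [[0,0,0],[-1,0,0],0.3],
    [[0,0,0],[-3,0,0],0.3],
    [[0,0,0],[-3.5,0,0],0.3],
    [[0,0,0],[-3,0,0],0.3],
    [[0,0,0],[0,0,0],0.3]
  ]
}}

```text
clock: 20.38
tool_pos: [0.4116, -0.3207, 0.0942]
eef_rot: [0.703, -0.102, -0.697, -0.099]
contact_force: [0.7, -0.1, -0.6]
opening: 0.171
```

Run:
```python
from h import *
plan([(538.3,-62,90,88.8),(538.3,-62,3.3,88.8)])
```

```text
t 20.4 pos [ 411.6 -320.7   94.2] jaw yaw -106.3 tilt 0.52 open 15.1mm F [ 0.7 -0.1 -0.6]
(538.3, -62, 90, 88.8) turn [-15.11  -0.46  -0.24] shift cm [  0.42 -26.13 -12.13] |d| 28.8
(538.3, -62, 3.3, 88.8) turn [0. 0. 0.] shift cm [8.67 0.   0.  ] |d| 8.7
```

Call:
{"fn": "drive_tool", "kwargs": {
  "deltas": [
    [[-5,0,0],[0,0,0],0.3],
    [[-5,0,0],[0,0,0],0.3],
    [[-5,0,0],[0,0,0],0.3],
    [[0,0,0],[0,-3,-1.5],0.3],
    [[0,0,0],[0,-3.3,-1.5],0.3],
    [[0,0,0],[0,-3.3,-1.5],0.3],
    [[0,0,0],[0,-3.3,-1.5],0.3],
    [[0,0,0],[0,-3.3,-1.5],0.3],
    [[0,0,0],[0,-3.3,-1.5],0.3],
    [[0,0,0],[0,-3.3,-1.5],0.3],
    [[0,0,0],[0,-3.3,-1.5],0.3],
    [[0,0,0],[0,0,0],0.3]
  ]
}}

```text
clock: 21.38
tool_pos: [0.5389, -0.0502, 0.0888]
eef_rot: [0.709, -0.001, -0.706, -0.006]
contact_force: [0.9, 1.4, -0.5]
opening: 0.168
```

Call:
{"fn": "drive_tool", "kwargs": {
  "deltas": [
    [[0,0,0],[0,0,0],0.3],
    [[0,0,0],[0,0,0],0.3]
  ]
}}

```text
clock: 21.55
tool_pos: [0.5343, -0.0609, 0.0887]
eef_rot: [-0.707, 0.008, 0.707, 0.008]
contact_force: [0.3, -1.0, 0.6]
opening: 0.17
```

Run:
```python
from h import *
plan([(538.3,-62,3.3,88.8)])
```

```text
t 21.6 pos [534.3 -60.9  88.7] jaw yaw -91.3 tilt 0.07 open 15.0mm F [ 0.3 -1.   0.6]
(538.3, -62, 3.3, 88.8) turn [-0.07  0.06 -0.05] shift cm [ 8.54  0.1  -0.4 ] |d| 8.6
```

Call:
{"fn": "drive_tool", "kwargs": {
  "deltas": [
    [[0,0,0],[2.5,0.1,-0.4],0.3],
    [[0,0,0],[2.5,0,0],0.3],
    [[0,0,0],[2,0,0],0.3],
    [[0,0,0],[1,0,0],0.3],
    [[0,0,0],[0.5,0,0],0.3],
    [[0,0,0],[0,0,0],0.3],
    [[0,0,0],[0,0,0],2.4],
    [[0,0,0],[0,0,0],2.4],
    [[0,0,0],[0,0,0],2.4]
  ]
}}

```text
clock: 22.3
tool_pos: [0.5398, -0.0616, 0.0047]
eef_rot: [0.708, -0.008, -0.706, -0.008]
contact_force: [0.3, -0.8, 0.3]
opening: 0.271
```

Call:
{"fn": "drive_tool", "kwargs": {
  "deltas": [
    [[0,0,0],[-1.5,0,0],2.4],
    [[0,0,0],[-3,0,0],2.4],
    [[0,0,0],[-3,0,0],4],
    [[-4,0,0],[-2,0,0],4],
    [[-4,0,0],[-1,3,0.4],4],
    [[0,0,0],[0,3.5,0.6],4],
    [[0,0,0],[0,3.5,0.6],4],
    [[0,0,0],[0,3.5,0.6],4],
    [[0,0,0],[0,3.5,0.6],4],
    [[0,0,0],[0,3.5,0.6],4],
    [[0,0,0],[0,3.5,0.6],4],
    [[0,0,0],[0,3.5,0.6],4]
  ]
}}

```text
clock: 23.3
tool_pos: [0.5231, -0.3417, 0.1096]
eef_rot: [0.706, 0.041, -0.706, 0.042]
contact_force: [0.8, -0.3, -0.4]
opening: 0.457
```

Call:
{"fn": "drive_tool", "kwargs": {
  "deltas": [
    [[0,0,0],[0,3.5,0.6],4],
    [[0,0,0],[0,3.5,0.6],4],
    [[0,0,0],[0,3,0.4],4],
    [[0,0,0],[0,0,0],4],
    [[0,0,0],[0,0,0],4],
    [[0,0,0],[0,0,0],4]
  ]
}}

```text
clock: 23.8
tool_pos: [0.5195, -0.4399, 0.109]
eef_rot: [0.706, 0.042, -0.706, 0.041]
contact_force: [0.5, 0.4, 0.3]
opening: 0.451
```

Run:
```python
from h import *
plan([(524,-452.5,-16,96.7)])
t=cam("top");w=cam("wrist")
for c in (w,t):
    for k in blobs(c,"green"): print(k.mean(0)[0].round(),rect(c,k,.012),rect(c,k,.030))
```

```text
t 23.8 pos [ 519.5 -439.9  109. ] jaw yaw -83.2 tilt 0.06 open 39.7mm F [0.5 0.4 0.3]
(524, -452.5, -16, 96.7) turn [ 0.06 -0.03  0.06] shift cm [12.5  1.3 -0.3] |d| 12.6
[339. 193.] [ 524.1 -453.2  100.1   15.3    7.1] [ 528.3 -451.7   93.2   14.2    7.1]
[618. 259.] [ 370.  -966.4   57.9   51.1  -86.2] [ 369.3 -955.2   57.2   50.5  -86.2]
[336. 214.] [540.7 -65.   95.8   9.9  -1.7] [538.  -64.2  94.7   9.7  -1.7]
[323. 214.] [ 5.399e+02 -2.250e+01  9.900e+01  1.300e+01  5.000e-01] [ 5.373e+02 -2.230e+01  9.780e+01  1.280e+01  5.000e-01]
[284. 210.] [556.7 104.3 105.5  18.3  45.9] [553.9 103.1 104.2  18.1  45.9]
[601. 140.] [ 7.717e+02 -9.640e+02  1.639e+02  6.630e+01 -8.000e-01] [ 7.664e+02 -9.529e+02  1.620e+02  6.550e+01 -8.000e-01]
```

Call:
{"fn": "drive_tool", "kwargs": {
  "deltas": [
    [[0,0,0],[2.5,1.3,-0.3],4],
    [[0,0,0],[3,0,0],4],
    [[0,0,0],[3,0,0],4],
    [[0,0,0],[2.5,0,0],4],
    [[0,0,0],[1,0,0],4],
    [[0,0,0],[0.5,0,0],4],
    [[0,0,0],[0,0,0],4],
    [[0,0,0],[0,0,0],0.3],
    [[0,0,0],[0,0,0],0.3],
    [[0,0,0],[0,0,0],0.3],
    [[0,0,0],[0,0,0],0.3],
    [[0,0,0],[0,0,0],0.3]
  ],
  "force": 15
}}

```text
clock: 24.9
tool_pos: [0.5245, -0.4543, -0.0149]
eef_rot: [0.706, 0.041, -0.705, 0.042]
contact_force: [-0.8, -0.2, 4.6]
opening: 0.169
```

Call:
{"fn": "drive_tool", "kwargs": {
  "deltas": [
    [[0,0,0],[-1,0,0],0.3],
    [[0,0,0],[-3,0,0],0.3],
    [[0,0,0],[-3.5,0,0],0.3],
    [[4,0,0],[-3,0,0],0.3],
    [[4,0,0],[0,0,0],0.3],
    [[0,0,0],[0,-3,0],0.3],
    [[0,0,0],[0,-3.5,0],0.3],
    [[0,0,0],[0,-3.5,0],0.3],
    [[0,0,0],[0,-3.5,0],0.3],
    [[0,0,0],[0,-3.5,0],0.3],
    [[0,0,0],[0,-3.5,0],0.3],
    [[0,0,0],[0,-3.5,0],0.3]
  ]
}}

```text
clock: 25.9
tool_pos: [0.529, -0.2122, 0.0895]
eef_rot: [0.707, -0.008, -0.707, -0.008]
contact_force: [0.0, 1.1, -0.6]
opening: 0.173
```

Call:
{"fn": "drive_tool", "kwargs": {
  "deltas": [
    [[0,0,0],[0,-3.5,0],0.3],
    [[0,0,0],[0,-3.5,0],0.3],
    [[0,0,0],[0,-2,0],0.3],
    [[0,0,0],[0,0,0],0.3],
    [[0,0,0],[0,0,0],0.3],
    [[0,0,0],[0,0,0],0.3]
  ]
}}

```text
clock: 26.4
tool_pos: [0.5312, -0.1251, 0.0892]
eef_rot: [0.707, -0.009, -0.707, -0.008]
contact_force: [0.3, -0.9, 0.3]
opening: 0.168
```

Run:
```python
from h import *
plan([(537.5,-102,3.3,88.8)])
```

```text
t 26.4 pos [ 531.2 -125.1   89.2] jaw yaw -91.3 tilt 0.09 open 14.8mm F [ 0.3 -0.9  0.3]
(537.5, -102, 3.3, 88.8) turn [-0.14 -0.04 -0.08] shift cm [ 8.59 -2.32 -0.58] |d| 8.9
```

Call:
{"fn": "drive_tool", "kwargs": {
  "deltas": [
    [[0,0,0],[2,-2.3,-0.6],0.3],
    [[0,0,0],[2.5,0,0],0.3],
    [[0,0,0],[2,0,0],0.3],
    [[0,0,0],[1.5,0,0],0.3],
    [[0,0,0],[0.5,0,0],0.3],
    [[0,0,0],[0,0,0],0.3],
    [[0,0,0],[0,0,0],2.4],
    [[0,0,0],[0,0,0],2.4],
    [[0,0,0],[0,0,0],2.4]
  ]
}}

```text
clock: 27.15
tool_pos: [0.5382, -0.1016, 0.0044]
eef_rot: [0.708, -0.008, -0.707, -0.008]
contact_force: [-0.5, 0.3, 1.2]
opening: 0.273
```

Call:
{"fn": "drive_tool", "kwargs": {
  "deltas": [
    [[0,0,0],[-1.5,0,0],2.4],
    [[0,0,0],[-3,0,0],2.4],
    [[0,0,0],[-3,0,0],5],
    [[0,0,0],[-3,0,0],5],
    [[0,0,0],[-3,0,0],5],
    [[0,0,0],[-3,-2,0],5],
    [[0,0,0],[-1,-3.5,0],5],
    [[0,0,0],[0,-3.5,0],5],
    [[0,0,0],[0,-3.5,0],5],
    [[0,0,0],[0,-3.5,0],5],
    [[0,0,0],[0,-3.5,0],5],
    [[0,0,0],[0,-3.5,0],5]
  ]
}}

```text
clock: 28.15
tool_pos: [0.5426, 0.1306, 0.1795]
eef_rot: [0.707, -0.008, -0.707, -0.008]
contact_force: [0.1, 0.5, -0.5]
opening: 0.563
```

Call:
{"fn": "drive_tool", "kwargs": {
  "deltas": [
    [[0,0,0],[0,-3.5,0.5],5],
    [[0,0,0],[0,-3.5,0.5],5],
    [[0,0,0],[0,-3.5,0.5],5],
    [[0,0,0],[0,-2.5,0.5],5],
    [[0,0,0],[0,-2.5,0.5],5],
    [[0,0,0],[0,0,0],5],
    [[0,0,0],[0,0,0],5],
    [[0,0,0],[0,0,0],5]
  ]
}}

```text
clock: 28.82
tool_pos: [0.5214, 0.2833, 0.179]
eef_rot: [0.707, -0.009, -0.707, -0.008]
contact_force: [0.3, 0.0, 0.2]
opening: 0.57
```

Run:
```python
from h import *
import pickle
plan([(543,257,41,90.7)])
t=cam("top");w=cam("wrist"); pickle.dump(w,open("w9.pkl","wb"))
for c in (w,t):
    for k in blobs(c,"green"): print(k.mean(0)[0].round(),rect(c,k,.030))
    for k in blobs(c,"red"): print("red",k.mean(0)[0].round(),rect(c,k,.090))
save(w,"w9.png",s=1.25)
```

```text
t 28.8 pos [521.4 283.3 179. ] jaw yaw -91.3 tilt 0.07 open 50.2mm F [0.3 0.  0.2]
(543, 257, 41, 90.7) turn [-2.03 -0.03 -0.06] shift cm [13.8   2.66 -2.12] |d| 14.2
[638. 198.] [501.7 -45.6  25.6   5.1  13.6]
[617. 161.] [537.7 -16.2  98.4  20.7  -2. ]
[495. 149.] [554.6 106.9 104.2  16.6  45.5]
red [348. 168.] [543.8 260.7 106.5  20.8   1.4]
[618. 259.] [ 369.3 -955.2   57.2   50.5  -86.2]
[323. 214.] [535.7 -23.7  94.6  12.9  -1.3]
[348. 214.] [ 537.1 -104.6   94.8   12.9   -1.9]
[336. 214.] [538.  -64.2  94.7   9.7  -1.7]
[284. 210.] [553.1 102.3 102.   18.1  45.9]
[601. 140.] [ 7.664e+02 -9.529e+02  1.620e+02  6.550e+01 -8.000e-01]
red [233. 225.] [5.02e+02 2.56e+02 2.82e+01 1.85e+01 3.00e-01]
red [379. 150.] [ 729.2 -207.2   77.1   69.8   -4.8]
```

View pics/w9.png

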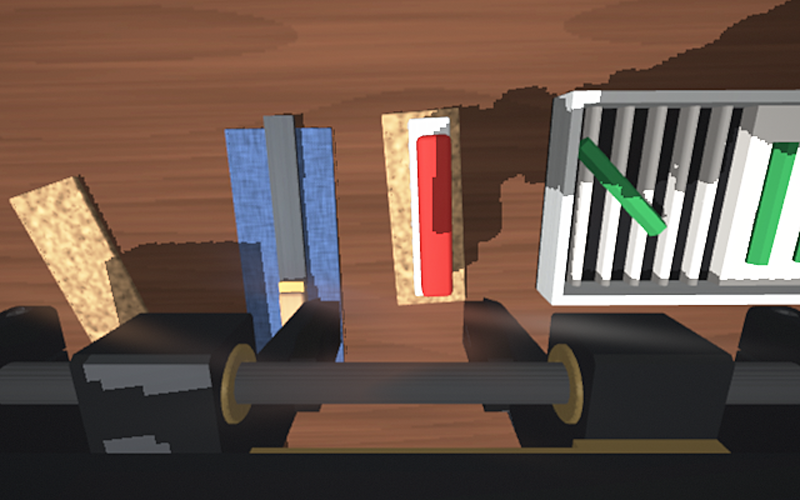

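The file lies on the mat at (285,200). The rake handle is at (434,215), and the tray rods are in place. Next, the rake.

Call:
{"fn": "drive_tool", "kwargs": {
  "deltas": [
    [[-2.3,0,0],[0,2.5,-2.2],5],
    [[0,0,0],[3,0,0],5],
    [[0,0,0],[3,0,0],5],
    [[0,0,0],[3,0,0],5],
    [[0,0,0],[2,0,0],5],
    [[0,0,0],[1.5,0,0],5],
    [[0,0,0],[0,0,0],5],
    [[0,0,0],[0,0,0],5]
  ]
}}

```text
clock: 29.58
tool_pos: [0.5427, 0.2575, 0.0534]
eef_rot: [-0.707, -0.005, 0.707, -0.006]
contact_force: [0.6, -0.2, -0.4]
opening: 0.568
```

Run:
```python
from h import *
plan([(543.5,259,41,91)])
```

```text
t 29.6 pos [542.7 257.5  53.4] jaw yaw -89.1 tilt 0.10 open 50.0mm F [ 0.6 -0.2 -0.4]
(543.5, 259, 41, 91) turn [-0.09  0.06 -0.08] shift cm [ 1.24 -0.15 -0.08] |d| 1.3
```

Call:
{"fn": "drive_tool", "kwargs": {
  "deltas": [
    [[0,0,0],[1.2,-0.1,-0.1],5],
    [[0,0,0],[0,0,0],5],
    [[0,0,0],[0,0,0],0.5],
    [[0,0,0],[0,0,0],0.5],
    [[0,0,0],[0,0,0],0.5],
    [[0,0,0],[0,0,0],0.5],
    [[0,0,0],[0,0,0],0.5],
    [[0,0,0],[0,0,0],0.5],
    [[0,0,0],[0,0,0],0.5]
  ],
  "force": 40
}}

```text
clock: 30.33
tool_pos: [0.5438, 0.2602, 0.0421]
eef_rot: [0.707, 0.006, -0.707, 0.006]
contact_force: [-0.1, -1.0, 2.9]
opening: 0.245
```

Run:
```python
from h import *
plan([])
w=cam("wrist")
for k in blobs(w,"red"): print("red",k.mean(0)[0].round(),rect(w,k,.090))
```

```text
t 30.3 pos [543.8 260.2  42.1] jaw yaw -89.0 tilt 0.03 open 21.5mm F [-0.1 -1.   2.9]
red [331. 180.] [581.  261.5  33.8  20.3   1.1]
```

Call:
{"fn": "drive_tool", "kwargs": {
  "deltas": [
    [[0,0,0],[-1,0,0],0.5],
    [[0,0,0],[-3,0,0],0.5],
    [[0,0,0],[-3,0,0],0.5],
    [[1.1,0,0],[-3,0,0],0.5],
    [[1.1,0,0],[-1,2,0],0.5],
    [[0,0,0],[0,3.3,0],0.5],
    [[0,0,0],[0,3.3,0],0.5],
    [[0,0,0],[0,3.3,0],0.5],
    [[0,0,0],[0,3.3,0],0.5],
    [[0,0,0],[0,3.3,0],0.5],
    [[0,0,0],[0,3.3,0],0.5],
    [[0,0,0],[0,3.3,0],0.5]
  ]
}}

```text
clock: 31.38
tool_pos: [0.5382, 0.0077, 0.152]
eef_rot: [-0.707, 0.007, 0.707, 0.007]
contact_force: [0.7, -0.2, -2.0]
opening: 0.244
```

Call:
{"fn": "drive_tool", "kwargs": {
  "deltas": [
    [[0,0,0],[0,3.3,0],0.5],
    [[0,0,0],[0,3.3,0],0.5],
    [[0,0,0],[0,3.3,0],0.5],
    [[0,0,0],[0,3.3,0],0.5],
    [[0,0,0],[0,1.5,0],0.5],
    [[0,0,0],[0,0,0],0.5],
    [[0,0,0],[0,0,0],0.5],
    [[0,0,0],[0,0,0],0.5]
  ]
}}

```text
clock: 32.05
tool_pos: [0.5358, -0.1361, 0.1518]
eef_rot: [-0.707, 0.006, 0.707, 0.007]
contact_force: [-0.3, -0.1, -2.2]
opening: 0.246
```

Run:
```python
from h import *
plan([(537,-138,57,88.8),(542.6,127,57,88.8)])
w=cam("wrist"); save(w,"w10.png",s=1.25)
for k in blobs(w,"red"): print("red",k.mean(0)[0].round(),rect(w,k,.090+.112))
```

```text
t 32.0 pos [ 535.8 -136.1  151.8] jaw yaw -91.1 tilt 0.08 open 21.6mm F [-0.3 -0.1 -2.2]
(537, -138, 57, 88.8) turn [0.12 0.02 0.08] shift cm [ 9.48  0.19 -0.13] |d| 9.5
(542.6, 127, 57, 88.8) turn [0. 0. 0.] shift cm [  0.   -26.51  -0.  ] |d| 26.5
red [319. 344.] [ 507.6 -134.6   19.1   14.5   87.8]
red [316. 162.] [ 586.9 -135.8   19.5    6.6  -85.1]
```

View pics/w10.png

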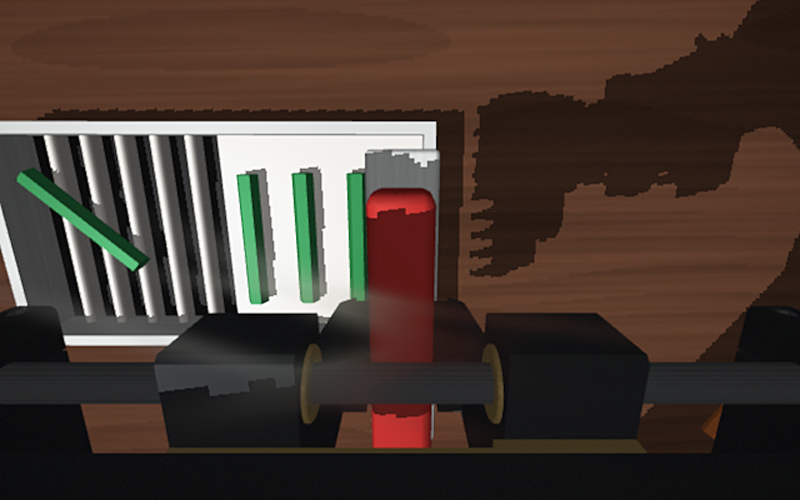

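Call:
{"fn": "drive_tool", "kwargs": {
  "deltas": [
    [[0,0,0],[2,-0.15,-0.1],0.5],
    [[0,0,0],[2,0,0],0.5],
    [[0,0,0],[1.5,0,0],0.5],
    [[0,0,0],[0,0,0],0.5],
    [[0,0,0],[0,0,0],0.5]
  ]
}}

```text
clock: 32.52
tool_pos: [0.5366, -0.1346, 0.0963]
eef_rot: [-0.706, 0.006, 0.708, 0.007]
contact_force: [-0.2, -0.2, -2.1]
opening: 0.244
```

Call:
{"fn": "drive_tool", "kwargs": {
  "deltas": [
    [[0,0,0],[1,0,0],0.5],
    [[0,0,0],[1,0,0],0.5],
    [[0,0,0],[1,0,0],0.5],
    [[0,0,0],[0.5,0,0],0.5],
    [[0,0,0],[0.3,0,0],0.5],
    [[0,0,0],[0,0,0],0.5],
    [[0,0,0],[0,0,0],0.5]
  ]
}}

```text
clock: 33.1
tool_pos: [0.5408, -0.1337, 0.0658]
eef_rot: [0.71, -0.006, -0.704, -0.007]
contact_force: [-7.2, 9.3, 59.0]
opening: 0.234
```

Run:
```python
from h import *
plan([(537,-134.5,57,88.8),(542.6,127,57,88.8)])
```

```text
t 33.1 pos [ 540.8 -133.7   65.8] jaw yaw -91.1 tilt 0.56 open 20.6mm F [-7.2  9.3 59. ]
(537, -134.5, 57, 88.8) turn [ 0.15 -0.55  0.11] shift cm [0.88 0.09 0.38] |d| 1.0
(542.6, 127, 57, 88.8) turn [0. 0. 0.] shift cm [ 0.000e+00 -2.616e+01 -1.000e-02] |d| 26.2
```

Unexpected contact at 59 N. I'll raise at once and look.

Call:
{"fn": "drive_tool", "kwargs": {
  "deltas": [
    [[0,0,0],[-1,0,0],0.5],
    [[0,0,0],[-2,0,0],0.5],
    [[0,0,0],[-2,0,0],0.5],
    [[0,0,0],[-2,0,0],0.5],
    [[0,0,0],[0,0,0],0.5],
    [[0,0,0],[0,0,0],0.5]
  ]
}}

```text
clock: 33.6
tool_pos: [0.5376, -0.1363, 0.1292]
eef_rot: [0.708, -0.007, -0.706, -0.007]
contact_force: [-0.1, -0.3, -3.0]
opening: 0.233
```

Run:
```python
from h import *
import pickle
plan([])
w=cam("wrist"); pickle.dump(w,open("w11.pkl","wb")); s=cam("scene"); pickle.dump(s,open("s11.pkl","wb"))
a=s["img"][110:260,260:420]; a=cv2.resize(a,(640,600),interpolation=cv2.INTER_CUBIC)
b=cv2.resize(w["img"],(640,400))[80:400]
save(w,"w11.png"); cv2.imwrite("pics/c11.png",cv2.resize(np.vstack([a,b]),None,fx=.65,fy=.65)[:,:,::-1])
for k in blobs(w,"green"): print(rect(w,k,.032),cv2.contourArea(k))
```

```text
t 33.6 pos [ 537.6 -136.3  129.2] jaw yaw -91.2 tilt 0.14 open 20.5mm F [-0.1 -0.3 -3. ]
[495.6 -60.1   9.1   8.8  84.7] 67.0
[539.9 -23.5  95.3  14.7  -1.4] 1248.5
[555.8 -63.7  63.6  14.7  -1.3] 1094.0
[ 548.3 -103.2   78.5   14.9   -1.3] 1271.0
[555.1  99.3  99.6  18.4  45.4] 2098.5
```

View pics/c11.png

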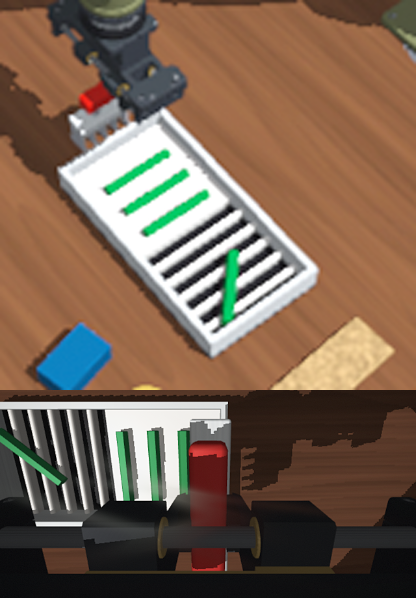

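Call:
{"fn": "drive_tool", "kwargs": {
  "deltas": [
    [[0,0,0],[1,-0.75,0],0.5],
    [[0,0,0],[1.5,0,0],0.5],
    [[0,0,0],[1,0,0],0.5],
    [[0,0,0],[0.5,0,0],0.5],
    [[0,0,0],[0,0,0],0.5],
    [[0,0,0],[0,0,0],0.5]
  ],
  "force": 55
}}

```text
clock: 34.2
tool_pos: [0.5367, -0.1291, 0.0882]
eef_rot: [-0.707, 0.007, 0.707, 0.007]
contact_force: [-0.2, -0.2, -2.7]
opening: 0.231
```

Call:
{"fn": "drive_tool", "kwargs": {
  "deltas": [
    [[0,0,0],[0.4,0,0],0.5],
    [[0,0,0],[0.4,0,0],0.5],
    [[0,0,0],[0.4,0,0],0.5],
    [[0,0,0],[0,0,0],0.5]
  ]
}}

```text
clock: 34.53
tool_pos: [0.5366, -0.1287, 0.0761]
eef_rot: [-0.707, 0.007, 0.707, 0.007]
contact_force: [-0.3, -0.2, -2.1]
opening: 0.236
```

Call:
{"fn": "drive_tool", "kwargs": {
  "deltas": [
    [[0,0,0],[0.3,0,0],0.5],
    [[0,0,0],[0.3,0,0],0.5],
    [[0,0,0],[0,0,0],0.5]
  ]
}}

```text
clock: 34.78
tool_pos: [0.5368, -0.1287, 0.0703]
eef_rot: [-0.707, 0.007, 0.707, 0.007]
contact_force: [-0.1, 0.7, -2.9]
opening: 0.229
```

Call:
{"fn": "drive_tool", "kwargs": {
  "deltas": [
    [[0,0,0],[0.3,0,0],0.5],
    [[0,0,0],[0,0,0],0.5]
  ]
}}

```text
clock: 34.95
tool_pos: [0.5368, -0.1287, 0.0673]
eef_rot: [-0.707, 0.007, 0.707, 0.007]
contact_force: [0.0, 0.2, -2.3]
opening: 0.23
```

Call:
{"fn": "drive_tool", "kwargs": {
  "deltas": [
    [[0,0,0],[0.2,0,0],0.5],
    [[0,0,0],[0,0,0],0.5]
  ]
}}

```text
clock: 35.12
tool_pos: [0.5369, -0.1287, 0.0655]
eef_rot: [-0.707, 0.007, 0.707, 0.007]
contact_force: [0.7, 1.4, -1.7]
opening: 0.233
```

Call:
{"fn": "drive_tool", "kwargs": {
  "deltas": [
    [[0,0,0],[0.3,0,0],0.5],
    [[0,0,0],[0.3,0,0],0.5],
    [[0,0,0],[0,0,0],0.5]
  ]
}}

```text
clock: 35.37
tool_pos: [0.5366, -0.1287, 0.0591]
eef_rot: [-0.707, 0.007, 0.707, 0.007]
contact_force: [0.4, 0.9, -2.9]
opening: 0.227
```

Call:
{"fn": "drive_tool", "kwargs": {
  "deltas": [
    [[0,0,0],[0.2,0,0],0.5],
    [[0,0,0],[0,0,0],0.5]
  ]
}}

```text
clock: 35.53
tool_pos: [0.5368, -0.1288, 0.0574]
eef_rot: [-0.707, 0.007, 0.707, 0.007]
contact_force: [-0.8, -0.0, -2.9]
opening: 0.23
```

Call:
{"fn": "drive_tool", "kwargs": {
  "deltas": [
    [[0,0,0],[0.2,0,0],0.5],
    [[0,0,0],[0,0,0],0.5]
  ]
}}

```text
clock: 35.7
tool_pos: [0.5369, -0.1288, 0.0555]
eef_rot: [-0.707, 0.007, 0.707, 0.007]
contact_force: [-0.2, 0.8, -2.6]
opening: 0.227
```

Call:
{"fn": "drive_tool", "kwargs": {
  "deltas": [
    [[0,0,0],[0.2,0,0],0.5],
    [[0,0,0],[0,0,0],0.5]
  ]
}}

```text
clock: 35.87
tool_pos: [0.5369, -0.1287, 0.0535]
eef_rot: [-0.707, 0.007, 0.707, 0.007]
contact_force: [0.4, 0.3, -2.6]
opening: 0.233
```

Call:
{"fn": "drive_tool", "kwargs": {
  "deltas": [
    [[0,0,0],[0.2,0,0],0.5],
    [[0,0,0],[0,0,0],0.5]
  ]
}}

```text
clock: 36.03
tool_pos: [0.5369, -0.1287, 0.0514]
eef_rot: [-0.707, 0.007, 0.707, 0.007]
contact_force: [0.1, 0.2, -2.4]
opening: 0.228
```

Call:
{"fn": "drive_tool", "kwargs": {
  "deltas": [
    [[0,0,0],[0.2,0,0],0.5],
    [[0,0,0],[0,0,0],0.5]
  ]
}}

```text
clock: 36.2
tool_pos: [0.5368, -0.1287, 0.0494]
eef_rot: [-0.707, 0.007, 0.707, 0.007]
contact_force: [-0.0, 0.5, -2.5]
opening: 0.227
```

Call:
{"fn": "drive_tool", "kwargs": {
  "deltas": [
    [[0,0,0],[0.2,0,0],0.5],
    [[0,0,0],[0,0,0],0.5]
  ]
}}

```text
clock: 36.37
tool_pos: [0.5369, -0.1287, 0.0474]
eef_rot: [-0.707, 0.007, 0.707, 0.007]
contact_force: [-0.1, -0.0, -2.0]
opening: 0.233
```

Call:
{"fn": "drive_tool", "kwargs": {
  "deltas": [
    [[0,0,0],[0.15,0,0],0.5],
    [[0,0,0],[0,0,0],0.5]
  ]
}}

```text
clock: 36.53
tool_pos: [0.5369, -0.1287, 0.046]
eef_rot: [-0.707, 0.007, 0.707, 0.007]
contact_force: [0.1, -0.8, -1.1]
opening: 0.233
```

Call:
{"fn": "drive_tool", "kwargs": {
  "deltas": [
    [[0,0,0],[0.15,0,0],0.5],
    [[0,0,0],[0,0,0],0.5]
  ]
}}

```text
clock: 36.7
tool_pos: [0.5371, -0.1288, 0.0446]
eef_rot: [0.707, -0.007, -0.707, -0.007]
contact_force: [-0.2, -0.2, -1.1]
opening: 0.233
```

Call:
{"fn": "drive_tool", "kwargs": {
  "deltas": [
    [[0,0,0],[0.15,0,0],0.5],
    [[0,0,0],[0,0,0],0.5]
  ]
}}

```text
clock: 36.87
tool_pos: [0.5372, -0.1292, 0.0438]
eef_rot: [0.707, -0.008, -0.707, -0.007]
contact_force: [-0.4, -0.7, 3.7]
opening: 0.227
```

Call:
{"fn": "drive_tool", "kwargs": {
  "deltas": [
    [[0,0,0],[0.15,0,0],0.5],
    [[0,0,0],[0,0,0],0.5]
  ]
}}

```text
clock: 37.03
tool_pos: [0.5373, -0.1299, 0.0434]
eef_rot: [0.708, -0.008, -0.707, -0.007]
contact_force: [-3.4, -1.2, 14.6]
opening: 0.234
```

Feet touch the landing at TCP z about 44 mm, so the wall contact slipped the rake about 10 mm up in the jaws. It stands by itself here, so I'll regrip at the right height.

Call:
{"fn": "drive_tool", "kwargs": {
  "deltas": [
    [[0,0,0],[-0.2,0,0],0.5],
    [[0,0,0],[0,0,0],4],
    [[0,0,0],[0,0,0],4],
    [[0,0,0],[0,0,0],4],
    [[0,0,0],[0,0,0],4],
    [[0,0,0],[-1,0,0],4],
    [[0,0,0],[0,0,0],4],
    [[0,0,0],[0,0,0],4]
  ]
}}

```text
clock: 37.7
tool_pos: [0.5376, -0.1289, 0.0544]
eef_rot: [0.708, -0.007, -0.707, -0.007]
contact_force: [0.3, -0.7, -0.1]
opening: 0.456
```

Run:
```python
from h import *
plan([(537,-129,54,88.8)])
w=cam("wrist"); save(w,"w12.png",s=1.25)
for k in blobs(w,"red"): print("red",rect(w,k,.102))
for k in blobs(w,"green"): print(rect(w,k,.032),cv2.contourArea(k))
```

```text
t 37.7 pos [ 537.6 -128.9   54.4] jaw yaw -91.2 tilt 0.09 open 40.2mm F [ 0.3 -0.7 -0.1]
(537, -129, 54, 88.8) turn [ 0.03 -0.09 -0.02] shift cm [0.04 0.01 0.06] |d| 0.1
red [ 507.5 -128.8   19.1   15.3   87.9]
red [ 515.4 -135.7    6.6    3.6   88.9]
red [ 586.7 -131.6   19.8    7.    70.2]
[ 507.7 -105.4   26.5    8.9   -7.4] 253.0
[ 5.198e+02 -6.350e+01  3.290e+01  1.480e+01  5.000e-01] 496.5
[535.4  72.7  22.5  13.2 -16.3] 344.0
[556.4 -24.8  64.2  14.9  -1.4] 1705.0
[ 561.3 -103.6   52.2   14.8   -1.4] 1809.5
[567.5 -64.6  41.4  14.8  -1.3] 1258.5
```

View pics/w12.png

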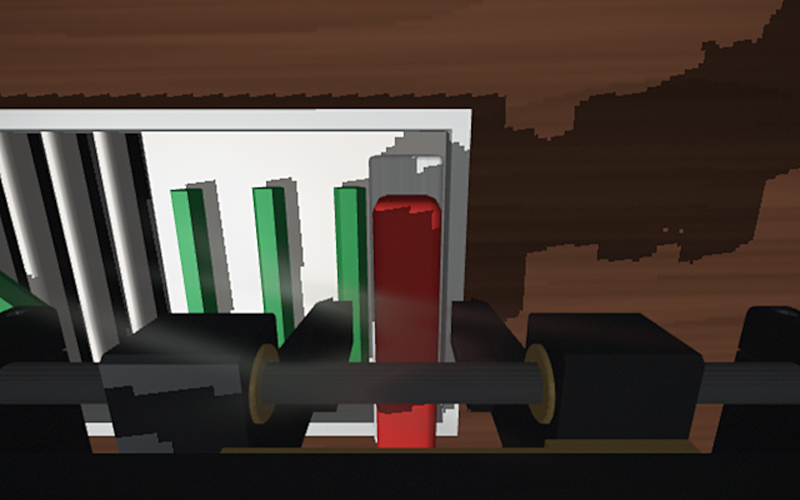

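The rake stands upright and parallel behind the three rods. Regrip and check its x clearance.

Call:
{"fn": "drive_tool", "kwargs": {
  "deltas": [
    [[0,0,0],[0,0,0],0.5],
    [[0,0,0],[0,0,0],0.5],
    [[0,0,0],[0,0,0],0.5],
    [[0,0,0],[0,0,0],0.5],
    [[0,0,0],[0,0,0],0.5],
    [[0,0,0],[-0.3,0,0],0.5],
    [[0,0,0],[0,0,0],0.5]
  ],
  "force": 58
}}

```text
clock: 38.33
tool_pos: [0.5369, -0.1287, 0.0569]
eef_rot: [-0.707, 0.007, 0.707, 0.007]
contact_force: [0.5, -0.5, -2.2]
opening: 0.242
```

Run:
```python
from h import *
c=cam("wrist")
for n,u,v,z in [("bar far end",405,156,.062),("red far end",407,196,.098),("inner far wall top",405,131,.042),("outer far",405,109,.042),("inner end wall",450,131,.042),("outer corner",471,109,.042)]: print(n,ray(c,u/1.25,v/1.25,z).round(4))
plan([(542.3,-129+255,57,88.8)])
```

```text
bar far end [ 0.6011 -0.131   0.062 ]
red far end [ 0.5892 -0.1312  0.098 ]
inner far wall top [ 0.6116 -0.1313  0.042 ]
outer far [ 0.6208 -0.1315  0.042 ]
inner end wall [ 0.6112 -0.1513  0.042 ]
outer corner [ 0.6202 -0.1604  0.042 ]
t 38.4 pos [ 537.  -128.8   56.8] jaw yaw -91.2 tilt 0.00 open 21.0mm F [ 1.  -0.2 -2.8]
(542.3, 126, 57, 88.8) turn [ 0.03 -0.   -0.  ] shift cm [-2.000e-02 -2.548e+01  0.000e+00] |d| 25.5
```

Call:
{"fn": "drive_tool", "kwargs": {
  "deltas": [
    [[0,0,0],[0,-0.2,-0.2],0.5],
    [[0,0,0],[0,-0.5,0],0.5],
    [[0,0,0],[0,-0.5,0],0.5],
    [[0,0,0],[0,-0.5,0],0.5],
    [[0,0,0],[0,-0.5,0],0.5],
    [[0,0,0],[0,-0.5,0],0.5],
    [[0,0,0],[0,-0.5,0],0.5],
    [[0,0,0],[0,-0.5,0],0.5],
    [[0,0,0],[0,-0.5,0],0.5],
    [[0,0,0],[0,-0.5,0],0.5],
    [[0,0,0],[0,-0.5,0],0.5],
    [[0,0,0],[0,-0.5,0],0.5]
  ]
}}

```text
clock: 39.38
tool_pos: [0.5402, -0.0714, 0.0567]
eef_rot: [0.707, -0.007, -0.707, -0.007]
contact_force: [-0.3, -0.3, -1.9]
opening: 0.243
```

Call:
{"fn": "drive_tool", "kwargs": {
  "deltas": [
    [[0,0,0],[0,-0.3,0],0.5],
    [[0,0,0],[0,-0.3,0],0.5],
    [[0,0,0],[0,-0.3,0],0.5],
    [[0,0,0],[0,-0.3,0],0.5],
    [[0,0,0],[0,-0.3,0],0.5],
    [[0,0,0],[0,-0.3,0],0.5],
    [[0,0,0],[0,-0.3,0],0.5],
    [[0,0,0],[0,-0.3,0],0.5],
    [[0,0,0],[0,-0.3,0],0.5],
    [[0,0,0],[0,-0.3,0],0.5],
    [[0,0,0],[0,-0.3,0],0.5],
    [[0,0,0],[0,-0.3,0],0.5]
  ]
}}

```text
clock: 40.38
tool_pos: [0.5409, -0.0355, 0.0567]
eef_rot: [0.707, -0.007, -0.707, -0.007]
contact_force: [-0.7, -0.3, -1.6]
opening: 0.239
```

Run:
```python
from h import *
plan([(542.3,122,57,88.8)])
for n in ("wrist","top"):
    c=cam(n)
    for k in blobs(c,"green"): print(n,k.mean(0)[0].round(),rect(c,k,.032),cv2.contourArea(k))
```

```text
t 40.4 pos [540.9 -35.5  56.7] jaw yaw -91.2 tilt 0.00 open 21.1mm F [-0.7 -0.3 -1.6]
(542.3, 122, 57, 88.8) turn [ 0.03 -0.   -0.  ] shift cm [ -0.03 -15.75   0.19] |d| 15.8
wrist [269. 204.] [552.   -2.7  77.1  29.   -1.6] 4054.5
wrist [103. 203.] [557.6 102.  100.9  17.6  45.5] 3716.5
top [618. 259.] [ 369.3 -954.    57.1   50.5  -86.2] 181.5
top [281. 208.] [561.6 111.3  80.9  18.1  45.9] 96.0
top [601. 140.] [ 7.658e+02 -9.516e+02  1.618e+02  6.550e+01 -8.000e-01] 675.0
```

Call:
{"fn": "drive_tool", "kwargs": {
  "deltas": [
    [[0,0,0],[0,-0.3,0],0.5],
    [[0,0,0],[0,-0.3,0],0.5],
    [[0,0,0],[0,-0.3,0],0.5],
    [[0,0,0],[0,-0.3,0],0.5],
    [[0,0,0],[0,-0.3,0],0.5],
    [[0,0,0],[0,-0.3,0],0.5],
    [[0,0,0],[0,-0.3,0],0.5],
    [[0,0,0],[0,-0.3,0],0.5],
    [[0,0,0],[0,-0.3,0],0.5],
    [[0,0,0],[0,-0.3,0],0.5],
    [[0,0,0],[0,-0.3,0],0.5],
    [[0,0,0],[0,-0.3,0],0.5]
  ]
}}

```text
clock: 41.48
tool_pos: [0.5417, 0.0004, 0.0567]
eef_rot: [0.707, -0.007, -0.707, -0.007]
contact_force: [0.3, 0.3, -2.3]
opening: 0.242
```

Run:
```python
from h import *
plan([(542.3,122,57,88.8)])
for n in ("wrist",):
    c=cam(n); save(c,"w13.png",s=1.25)
    for k in blobs(c,"green"): print(n,k.mean(0)[0].round(),rect(c,k,.032),cv2.contourArea(k))
```

```text
t 41.5 pos [5.417e+02 4.000e-01 5.670e+01] jaw yaw -91.2 tilt 0.01 open 21.3mm F [ 0.3  0.3 -2.3]
(542.3, 122, 57, 88.8) turn [ 0.03 -0.   -0.01] shift cm [ -0.03 -12.16   0.19] |d| 12.2
wrist [274. 199.] [556.3  29.7  71.2  22.2  -1.6] 3096.0
wrist [160. 205.] [557.4 102.5  99.9  16.4  45.5] 3085.5
```

View pics/w13.png

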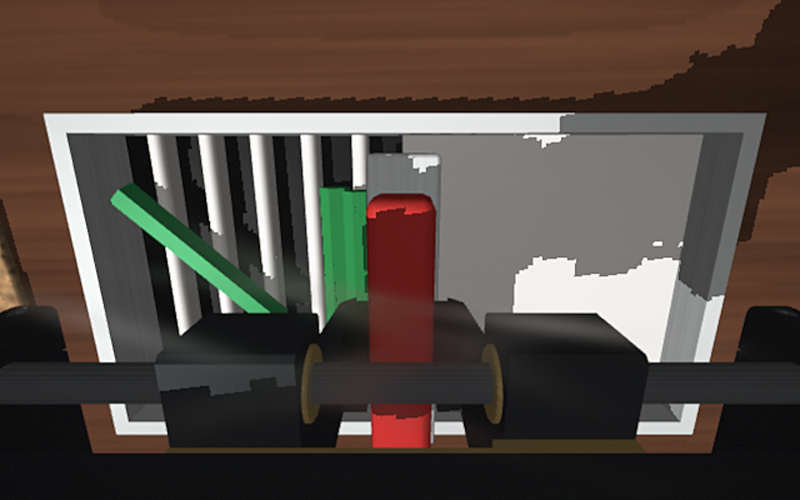

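Rods are parallel at the rake's face, with the leading one at (335,250) dropping into groove 2. The rod at (190,250) is still skewed ahead. I'll keep combing.

Call:
{"fn": "drive_tool", "kwargs": {
  "deltas": [
    [[0,0,0],[0,-0.3,0],0.5],
    [[0,0,0],[0,-0.3,0],0.5],
    [[0,0,0],[0,-0.3,0],0.5],
    [[0,0,0],[0,-0.3,0],0.5],
    [[0,0,0],[0,-0.3,0],0.5],
    [[0,0,0],[0,-0.3,0],0.5],
    [[0,0,0],[0,-0.3,0],0.5],
    [[0,0,0],[0,-0.3,0],0.5],
    [[0,0,0],[0,-0.3,0],0.5],
    [[0,0,0],[0,-0.3,0],0.5],
    [[0,0,0],[0,-0.3,0],0.5],
    [[0,0,0],[0,-0.3,0],0.5]
  ]
}}

```text
clock: 42.53
tool_pos: [0.5424, 0.0365, 0.0567]
eef_rot: [0.707, -0.007, -0.707, -0.007]
contact_force: [0.9, -0.1, -2.2]
opening: 0.243
```

Run:
```python
from h import *
plan([(542.3,122,57,88.8)])
for n in ("wrist",):
    c=cam(n); save(c,"w14.png",s=1.25)
    for k in blobs(c,"green"): print(n,k.mean(0)[0].round(),rect(c,k,.032),cv2.contourArea(k))
```

```text
t 42.5 pos [542.4  36.5  56.7] jaw yaw -91.2 tilt 0.00 open 21.4mm F [ 0.9 -0.1 -2.2]
(542.3, 122, 57, 88.8) turn [ 0.03 -0.   -0.  ] shift cm [-0.03 -8.55  0.19] |d| 8.6
wrist [283. 193.] [562.8  61.   57.1  12.8  -1.7] 1592.0
wrist [361. 195.] [561.7  11.6  58.4  12.4  -1.2] 1645.0
wrist [210. 203.] [558.9 105.7  94.6  16.1  43.6] 2766.5
```

Call:
{"fn": "drive_tool", "kwargs": {
  "deltas": [
    [[0,0,0],[0,-0.3,0],0.5],
    [[0,0,0],[0,-0.3,0],0.5],
    [[0,0,0],[0,-0.3,0],0.5],
    [[0,0,0],[0,-0.3,0],0.5],
    [[0,0,0],[0,-0.3,0],0.5],
    [[0,0,0],[0,-0.3,0],0.5],
    [[0,0,0],[0,-0.3,0],0.5],
    [[0,0,0],[0,-0.3,0],0.5],
    [[0,0,0],[0,-0.3,0],0.5],
    [[0,0,0],[0,-0.3,0],0.5]
  ]
}}

```text
clock: 43.42
tool_pos: [0.543, 0.0664, 0.0567]
eef_rot: [0.707, -0.007, -0.707, -0.007]
contact_force: [0.1, -0.2, -2.9]
opening: 0.244
```

Run:
```python
from h import *
plan([(542.3,122,57,88.8)])
for n in ("wrist","top"):
    c=cam(n); save(c,"%s15.png"%n,s=1.25)
    for k in blobs(c,"green"): print(n,k.mean(0)[0].round(),rect(c,k,.032),cv2.contourArea(k))
```

```text
t 43.4 pos [543.   66.4  56.7] jaw yaw -91.2 tilt 0.00 open 21.5mm F [ 0.1 -0.2 -2.9]
(542.3, 122, 57, 88.8) turn [ 0.03 -0.   -0.  ] shift cm [-0.03 -5.55  0.19] |d| 5.6
wrist [402. 197.] [560.1  15.3  61.9  13.3  -1.2] 1884.5
wrist [365. 195.] [561.9  39.2  60.3  13.3  -1.2] 1812.5
wrist [243. 194.] [565.2 115.5  73.3  16.2  33.2] 2544.5
top [618. 259.] [ 369.3 -954.    57.1   50.5  -86.2] 182.5
top [313. 223.] [508.4   9.1  45.3  12.9  -1.3] 48.5
top [601. 140.] [ 7.658e+02 -9.516e+02  1.618e+02  6.550e+01 -8.000e-01] 675.0
```

Call:
{"fn": "drive_tool", "kwargs": {
  "deltas": [
    [[0,0,0],[0,-0.3,0],0.5],
    [[0,0,0],[0,-0.3,0],0.5],
    [[0,0,0],[0,-0.3,0],0.5],
    [[0,0,0],[0,-0.3,0],0.5],
    [[0,0,0],[0,-0.3,0],0.5],
    [[0,0,0],[0,-0.3,0],0.5],
    [[0,0,0],[0,-0.3,0],0.5],
    [[0,0,0],[0,-0.3,0],0.5],
    [[0,0,0],[0,-0.3,0],0.5],
    [[0,0,0],[0,-0.3,0],0.5]
  ]
}}

```text
clock: 44.35
tool_pos: [0.5436, 0.0965, 0.0567]
eef_rot: [0.707, -0.007, -0.707, -0.007]
contact_force: [0.1, 0.3, -2.3]
opening: 0.239
```

Run:
```python
from h import *
plan([(542.3,122,57,88.8)])
for n in ("wrist",):
    c=cam(n); save(c,"%s16.png"%n,s=1.25)
    for k in blobs(c,"green"): print(n,k.mean(0)[0].round(),rect(c,k,.032),cv2.contourArea(k))
```

```text
t 44.4 pos [543.6  96.5  56.7] jaw yaw -91.2 tilt 0.00 open 21.0mm F [ 0.1  0.3 -2.3]
(542.3, 122, 57, 88.8) turn [ 0.03 -0.   -0.  ] shift cm [-0.03 -2.55  0.19] |d| 2.6
wrist [445. 200.] [558.1  18.   64.8  12.8  -1.2] 1896.5
wrist [371. 196.] [560.8  65.4  61.3  13.4  -1.1] 1814.0
wrist [408. 198.] [559.5  41.8  65.3  12.9  -1.1] 1906.0
wrist [291. 173.] [573.  112.1  75.6  13.6  -2.9] 715.5
```

Call:
{"fn": "drive_tool", "kwargs": {
  "deltas": [
    [[0,0,0],[0,-0.3,0],0.5],
    [[0,0,0],[0,-0.3,0],0.5],
    [[0,0,0],[0,-0.3,0],0.5],
    [[0,0,0],[0,-0.3,0],0.5],
    [[0,0,0],[0,-0.3,0],0.5],
    [[0,0,0],[0,-0.3,0],0.5],
    [[0,0,0],[0,-0.3,0],0.5],
    [[0,0,0],[0,-0.3,0],0.5],
    [[0,0,0],[0,0,0],0.5]
  ]
}}

```text
clock: 45.15
tool_pos: [0.5441, 0.1212, 0.0567]
eef_rot: [0.707, -0.007, -0.707, -0.007]
contact_force: [-0.2, -0.5, -1.9]
opening: 0.24
```

Run:
```python
from h import *
plan([])
for n in ("wrist",):
    c=cam(n); save(c,"%s17.png"%n,s=1.25)
    for k in blobs(c,"green"): print(n,k.mean(0)[0].round(),rect(c,k,.032),cv2.contourArea(k))
```

```text
t 45.1 pos [544.1 121.2  56.7] jaw yaw -91.1 tilt 0.03 open 21.1mm F [-0.2 -0.5 -1.9]
wrist [481. 201.] [556.8  20.2  67.6  12.4  -1.1] 1841.0
wrist [406. 200.] [559.5  67.8  64.1  12.9  -1. ] 1870.0
wrist [444. 200.] [559.3  43.7  66.   13.4  -1.1] 1989.5
```

Call:
{"fn": "drive_tool", "kwargs": {
  "deltas": [
    [[0,0,0],[-1,0,0],0.5],
    [[0,0,0],[-2,0,0],0.5],
    [[0,0,0],[-3,0,0],0.5],
    [[0,0,0],[-3,0,0],0.5],
    [[0,0,0],[-1,-2,0],0.5],
    [[0,0,0],[0,-3,0],0.5],
    [[0,0,0],[0,-3,0],0.5],
    [[0,0,0],[0,-3,0],0.5],
    [[0,0,0],[0,-2,0],0.5],
    [[0,0,0],[0,0,0],0.5],
    [[0,0,0],[0,0,0],0.5],
    [[0,0,0],[0,0,0],0.5]
  ]
}}

```text
clock: 46.2
tool_pos: [0.5468, 0.2484, 0.157]
eef_rot: [0.707, -0.008, -0.707, -0.007]
contact_force: [0.1, -0.7, -2.4]
opening: 0.24
```

Run:
```python
from h import *
import pickle
w9=pickle.load(open("w9.pkl","rb"))
P=np.array([ray(w9,u/1.25,v/1.25,.006)[:2] for u,v in [(381,113),(459,108),(467,302),(397,305)]]); print(P.round(4).tolist(),P.mean(0).round(4))
plan([(538,257,42.5,91)])
ims=[]
for n in ("wrist","top"):
    c=cam(n)
    for k in blobs(c,"green"): print(n,k.mean(0)[0].round(),rect(c,k,.032),rect(c,k,.018),cv2.contourArea(k))
    ims.append(c["img"])
a=cv2.resize(ims[0][60:260,320:640],(768,480),interpolation=cv2.INTER_CUBIC)
b=cv2.resize(ims[1][175:245,200:380],(768,299),interpolation=cv2.INTER_CUBIC)
cv2.imwrite("pics/c18.png",cv2.resize(np.vstack([a,b]),None,fx=.76,fy=.76)[:,:,::-1])
```

```text
[[0.6183, 0.2976], [0.6206, 0.2336], [0.4501, 0.2237], [0.4487, 0.2891]] [0.5344 0.261 ]
t 46.2 pos [546.8 248.4 157. ] jaw yaw -91.3 tilt 0.09 open 21.1mm F [ 0.1 -0.7 -2.4]
(538, 257, 42.5, 91) turn [-2.25 -0.   -0.09] shift cm [11.45 -0.87  0.87] |d| 11.5
wrist [556. 190.] [541.9  24.4  96.2  12.7  -1.2] [538.5  13.7 100.8  13.3  -1.2] 1180.5
wrist [504. 190.] [543.   73.5  96.3  13.6  -0.7] [539.7  65.1 100.9  14.3  -0.7] 1252.0
wrist [530. 188.] [543.4  48.6  96.   13.6  -1.1] [540.1  39.1 100.7  14.3  -1.1] 1262.5
wrist [456. 170.] [562.8 121.8  95.9  14.5  -1.5] [560.4 115.8 100.5  15.2  -1.5] 1412.5
top [618. 259.] [ 369.3 -954.    57.1   50.5  -86.2] [ 369.8 -962.7   57.7   50.9  -86.2] 181.5
top [313. 215.] [536.2   8.5 101.   13.   -1.3] [538.3   8.6 101.9  13.1  -1.3] 121.0
top [305. 215.] [536.8  34.3 101.   13.   -1.1] [538.9  34.6 101.9  13.1  -1.1] 122.5
top [297. 215.] [537.4  60.1 101.   12.9  -1. ] [539.5  60.7 101.9  13.1  -1. ] 117.5
top [282. 209.] [556.5 108.2  98.2  13.   -0.6] [558.8 109.2  99.1  13.1  -0.6] 97.0
top [601. 140.] [ 7.658e+02 -9.516e+02  1.618e+02  6.550e+01 -8.000e-01] [ 7.699e+02 -9.603e+02  1.633e+02  6.600e+01 -8.000e-01] 675.0
```

View pics/c18.png

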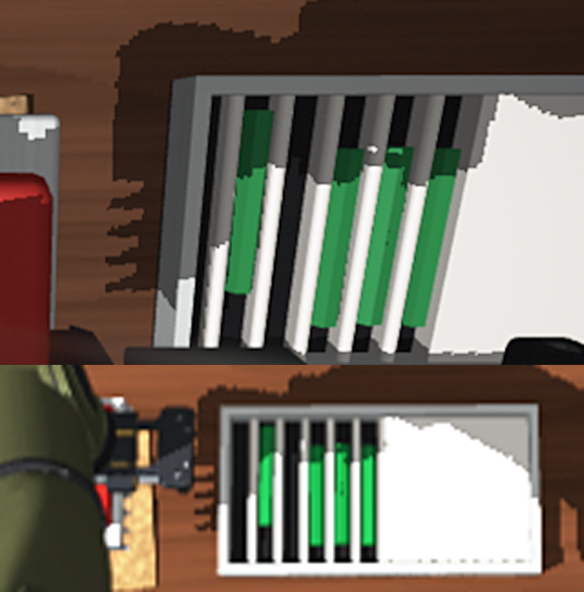

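All four rods lie parallel and fully down in grooves 1, 2, 3 and 5, each measuring about 100 mm at the ridge-top level. Now I'll dock the rake.

Call:
{"fn": "drive_tool", "kwargs": {
  "deltas": [
    [[-2.5,0,0],[0,-0.95,0.9],0.5],
    [[0,0,0],[2.5,0,0],0.5],
    [[0,0,0],[2.5,0,0],0.5],
    [[0,0,0],[2.5,0,0],0.5],
    [[0,0,0],[2,0,0],0.5],
    [[0,0,0],[1,0,0],0.5],
    [[0,0,0],[0,0,0],0.5],
    [[0,0,0],[0,0,0],0.5]
  ]
}}

```text
clock: 46.97
tool_pos: [0.538, 0.2598, 0.052]
eef_rot: [-0.707, -0.008, 0.707, -0.008]
contact_force: [1.5, -1.2, -1.9]
opening: 0.24
```

Run:
```python
from h import *
plan([(538,258,42,91)])
```

```text
t 47.0 pos [538.  259.8  52. ] jaw yaw -88.7 tilt 0.01 open 21.1mm F [ 1.5 -1.2 -1.9]
(538, 258, 42, 91) turn [0.35 0.01 0.  ] shift cm [ 1.    0.18 -0.  ] |d| 1.0
```

Call:
{"fn": "drive_tool", "kwargs": {
  "deltas": [
    [[0,0,0],[0.3,0.1,0],0.5],
    [[0,0,0],[0.3,0,0],0.5],
    [[0,0,0],[0.2,0,0],0.5],
    [[0,0,0],[0,0,0],0.5],
    [[0,0,0],[0,0,0],0.5]
  ]
}}

```text
clock: 47.38
tool_pos: [0.5381, 0.2589, 0.044]
eef_rot: [0.707, 0.008, -0.707, 0.008]
contact_force: [-0.2, -0.5, -2.8]
opening: 0.243
```

Call:
{"fn": "drive_tool", "kwargs": {
  "deltas": [
    [[0,0,0],[0.15,0,0],0.5],
    [[0,0,0],[0,0,0],0.5],
    [[0,0,0],[0,0,0],0.5]
  ]
}}

```text
clock: 47.63
tool_pos: [0.538, 0.2588, 0.0422]
eef_rot: [0.707, 0.008, -0.707, 0.008]
contact_force: [-0.6, -0.9, -2.0]
opening: 0.237
```

Call:
{"fn": "drive_tool", "kwargs": {
  "deltas": [
    [[0,0,0],[0.1,0,0],0.5],
    [[0,0,0],[0,0,0],0.5],
    [[0,0,0],[0,0,0],0.5]
  ]
}}

```text
clock: 47.88
tool_pos: [0.5382, 0.2588, 0.0416]
eef_rot: [0.707, 0.008, -0.707, 0.008]
contact_force: [-0.7, -0.3, 2.7]
opening: 0.244
```

Contact is at the expected height. Release, rise and retreat.

Call:
{"fn": "drive_tool", "kwargs": {
  "deltas": [
    [[0,0,0],[0,0,0],5],
    [[0,0,0],[0,0,0],5],
    [[0,0,0],[0,0,0],5],
    [[0,0,0],[0,0,0],5],
    [[0,0,0],[-1,0,0],5],
    [[0,0,0],[-2,0,0],5],
    [[0,0,0],[-3,0,0],5],
    [[0,0,0],[-3,0,0],5],
    [[0,0,0],[-3,0,0],5],
    [[0,0,0],[-2,0,3],5],
    [[0,0,0],[0,0,3],5],
    [[0,0,0],[0,0,3],5]
  ]
}}

```text
clock: 48.88
tool_pos: [0.4482, 0.257, 0.1834]
eef_rot: [0.708, 0.009, -0.706, 0.007]
contact_force: [-0.6, -0.1, -0.6]
opening: 0.568
```

Call:
{"fn": "drive_tool", "kwargs": {
  "deltas": [
    [[0,0,0],[0,0,1],5],
    [[0,0,0],[0,0,0],5],
    [[0,0,0],[0,0,0],5],
    [[0,0,0],[0,0,0],5],
    [[0,0,0],[0,0,0],5]
  ]
}}

```text
clock: 49.3
tool_pos: [0.4399, 0.2564, 0.1812]
eef_rot: [0.708, 0.008, -0.706, 0.008]
contact_force: [-0.5, 1.1, 0.6]
opening: 0.565
```

Run:
```python
from h import *
plan([])
c=cam("wrist"); save(c,"w19.png",s=1.25)
for n in ("wrist","top"):
    c=cam(n)
    for k in blobs(c,"green"): print(n,rect(c,k,.018))
    for k in blobs(c,"red"): print(n,"red",rect(c,k,.090))
    for k in blobs(c,"blue"): print(n,"blue",rect(c,k,.003))
```

```text
t 49.3 pos [439.9 256.4 181.2] jaw yaw -88.7 tilt 0.10 open 49.8mm F [-0.5  1.1  0.6]
wrist [538.6  13.8 100.   13.1  -1.1]
wrist [540.3  39.1 100.6  14.4  -1.3]
wrist [539.8  65.1 100.6  14.   -1.1]
wrist [560.7 115.7 100.7  15.1  -1.1]
wrist red [535.3 258.1 106.8  20.4   1.3]
wrist blue [498.1 357.3 220.7  31.4  -0.9]
wrist blue [489.6 414.6 239.1  32.7  -0.7]
top [ 369.8 -962.7   57.7   50.9  -86.2]
top [538.3   8.6 101.9  13.1  -1.3]
top [538.9  34.6 101.9  13.1  -1.1]
top [539.5  60.7 101.9  13.1  -1. ]
top [560.4 110.9 102.4   9.8  -0.6]
top [ 7.699e+02 -9.603e+02  1.633e+02  6.600e+01 -8.000e-01]
top red [5.370e+02 2.531e+02 9.730e+01 1.860e+01 4.000e-01]
top red [ 729.5 -207.7   77.6   69.5   -5.7]
top blue [456.8 919.7 109.5  13.1  82.4]
top blue [586.6 350.6  41.   26.4   0.8]
top blue [580.2 409.7  56.8  32.8   1.2]
```

View pics/w19.png

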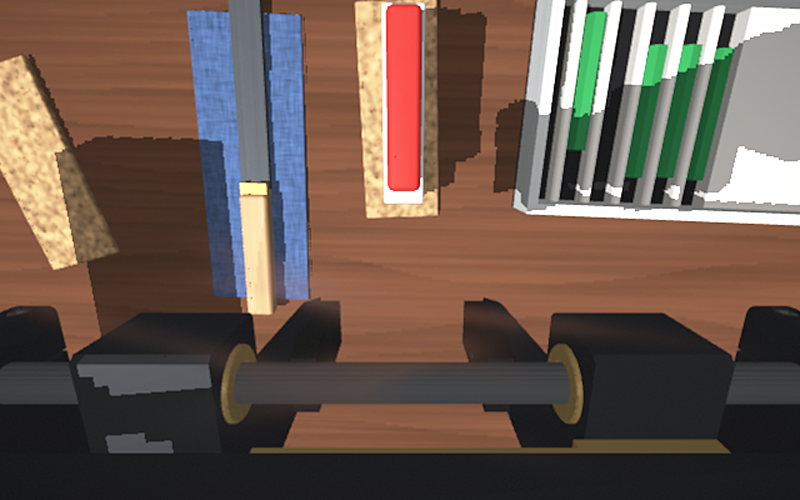

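The final view shows the file flat on the mat with its collar at (255,188), the rake upright on its pad at (403,100), and four rods in their grooves. Handing in.

```bash
python3 -c "
from plant import r
print(r.finish_job())"
```

```text
the job is handed in; nothing more can be done
None
```

The job is handed in at about 49 s of the 210 s allowed, and my last checks found everything where the task wants it.

**What was done:**
- The file went onto the blue mat first.
- The three strayed green rods (only four rods were there in all) were laid on the landing, then one slow comb swept all four into the grooves.
- The rake was set back on the right-hand cork pad and released.

**Last checks, by wrist and top cameras:**
- **Rods:** they lie in grooves 1, 2, 3 and 5, within about 0.5° of the tray's direction. Each measures about 100–102 mm at ridge-top level, so they are fully down.
- **Rake:** it stands upright on its pad, and the feet touched down at the expected height.
- **File:** it lies flat on the mat, overhanging about 1 cm at each end because it is 20 mm longer than the mat.
- **Bystanders:** the red box measured the same before and after. I did not re-measure the jar and the blue wax block at the end, but the arm did not work near them.

**What went wrong or disagreed:**
- **Fingertip position:** the fingertips were about 30 mm short of the stated position, so the first grasps at the file closed on air. I corrected this by touch on the mat.
- **Rake contact:** the first time I lowered the rake into the tray, it caught the end rim at about 59 N and slipped about 10 mm in the grip. I set it down on the landing and regripped it before combing.
- **Camera agreement:** the top and wrist cameras differed by 2–5 mm on some positions.

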